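# Fetch the blue sensor module from behind the carton

## Task

The blue sensor module at the back of the green tray is hemmed in: first set the yellow tape measure and the white carton aside, both standing on the grey mat, then lay the module centred in the aluminium nest, between its two black end stops. Finally put the carton and the tape measure back in the tray exactly where and as they stood. Leave the box cutter in the tray where it lies.

Things in the scene. Friction and masses are not known exactly. Their poses are not given: they have to be found in the camera images.
- blue_module_center (a point): Blue sensor module with a red button and a green connector end, 24 x 66 x 18 mm (x, y, z), lying flat at the back of the tray, its length across the tray. The point is the centre of its 24 x 66 mm outline, 9 mm above its underside. x: across its width, y: along its length, z up. Grasp the housing across the 24 mm; it is 16 mm high and reaches from y = -24 to y = +22 mm.
- white_carton_center (a point): White carton, 61 x 85 x 45 mm (x, y, z), standing in the tray directly in front of the module (about 8 mm from it). The point is its centre, 22 mm above its underside. x: across its 61 mm width (the way to grasp it), y: along its 85 mm length, which runs from front to back of the tray, z up.
- tape_measure_center (a point): Yellow tape measure with a black disc, 36 x 72 x 62 mm (x, y, z), standing on edge beside the carton, on its left or right and about 8 mm from it. The point is its centre, 31 mm above its underside. x: across its thickness of 34 mm (the way to grasp it), y: along its 72 mm length, which runs across the tray, z up.
- cutter_center (a point): Yellow box cutter, 22 x 158 x 18 mm (x, y, z), lying in the tray on the other side of the carton, about 33 mm from it. To be left alone. The point is its centre, 9 mm above its underside. y: along its length.
- tray: Green tray with a low rim, fixed, 230 x 260 mm (x, y) and 12 mm high; walls and floor 4 mm thick, so things in it stand 4 mm above its underside. Origin: centre of its underside, on the worktop. -x is its front, the side toward the robot, +x its back.
- mat: Grey flat mat with a black border, fixed, 200 x 140 mm (x, y), 3 mm thick: the side area. It lies to the left or the right of the tray. Origin: centre of its underside, on the worktop.
- nest: Aluminium nest plate, fixed, 76 x 116 mm (x, y), 6 mm thick, with a black end stop (34 mm wide, 9 mm high above the plate) at each end in y; the stops are 87 mm apart and yellow lines between them, 29 mm apart, mark the module's place, its length along y, either way round. It lies on the other side of the tray from the mat. Origin: centre of its underside, on the worktop.
There are look-alikes about, which are no part of the job. Leave any brown or pink look-alike of the part that bears blue_module_center alone.

How it is judged:
By the outcome, as a careful person would: the job done as asked, in the order asked, and still so for the second after the job is handed in, with the robot touching nothing.
It also fails if it takes over 128 s, if anything falls off the work surface, if the arm or the gripper's body presses on something with over 40 N, if the wrist force passes 120 N, or if a joint passes its speed limit or range.

## Robot

A 6-joint arm with a two-finger parallel gripper is mounted at the origin on a cart in front of the work surface, level with it; the furniture and walls round the work are solid. World frame = base frame: x ahead of the robot, y to its left, z up, the work surface at z = 0. Lengths are in mm, angles in rad, forces in N, time in s.
With the tool pointing down it reaches from about 300 to 825 mm from the base axis. Payload 5.4 kg.
Tool frame: the origin (TCP) lies midway between the tips of the shut fingers; the grasp point (between the pads) lies 19 mm behind it; z points along the fingers, y is the line along which they close (so a half turn about z gives the same grasp; the last joint's range is limited). The gripper opens to 92 mm and grips with 3 to 60 N. Pads are 20 mm wide; open, the fingers measure 128 mm over their backs; the gripper's body (75 mm by 189 mm) begins 69 mm behind the grasp point.
Start: joints at [0.94, 0.158, 1.597, -0, 1.386, -0.21], TCP at [234.89, 524.817, 214.601] pointing down, gripper open.
Joint ranges: [-2.91, 2.91], [-0.94, 2.29], [0.18, 2.7], [-1.29, 4.43], [0.17, 2.64], [-3, 3]. Speed limits (rad/s): [2.57, 2.57, 3.14, 3.14, 3.14, 3.14].

## Interface

Orientations are given as [roll, pitch, yaw] about the fixed x, y, z axes, in that order (R = Rz(yaw) Ry(pitch) Rx(roll)).
In Python, from plant import observe, grab_frame, sign_off gives the robot as it stands.
- The arm moves only by the tool carry_out, never from a script. Its argument "motion" is a list of rows, each an object of numbers: "hand": the finger opening in mm, from 0 to 91.9; "dx", "dy", "dz": the shift along the tool's x, y, z in mm; "wx", "wy", "wz": the turn, a rotation vector about the tool's x, y, z in rad. A call has 1 to 5 rows; each row shifts and turns the commanded pose from where the row before left it, along the tool's axes as they then stand; what a row does not reach is not made up. A row lasts 1/8 s, in which the tool goes at most 62.5 mm and 10.7 degrees, less where a joint would pass 70% of its speed; a pose out of reach is approached as far as the arm can. A call is refused whole if a number of a shift passes 62.5 or a number of a turn 0.188, either way. A call with a gripper value outside its range is refused whole. The fingers move at their own pace and stop on an object; "squeeze" is the grip in N (left out, the last holds). Time passes only in rows, so rows that do not move let the fingers close. It gives the time, the measured TCP pose, the force, the opening and the grip force at its end, in the units of the state.
- observe(): the state, without advancing time (a new reading comes with each control period).
- grab_frame(name): name is "side" or "top"; returns a dict with "color" (420x560x3 uint8, red, green, blue), "depth" (420x560 float32, mm along the optical axis (not along the pixel's ray), 0 where there is no reading), "fovy" (degrees; the focal length in pixels is half the picture's height over the tangent of half this angle, whatever the lens; pixels are square), "cx", "cy" (the principal point, pixels), "R" (3x3) and "t" (3): a world point X has camera coordinates R X + t. Camera axes: x right, y down, z forward; pixel columns grow to the right and rows downward; lengths in mm; the calibration is good to about 2 mm. A picture is of the moment at which its call begins.
- sign_off(): hands the job in; it is judged then, once.
The state is a dict: "time": time; "joints": joint angles; "qvel": joint speeds; "tau": joint torques, N m; "position": TCP position; "tool_rot": TCP orientation; "ft_force": force on the tool from outside, world axes, zero at the start; "moment": the same for the moment, N m; "gripper_width": finger opening in mm; "grasp_force": force on a finger pad.
Only numpy, scipy, OpenCV 4.12 (cv2) and the standard library are available. Lean on these libraries where they do the work, as an engineer would, in place of code of your own. Each camera call takes 0.05 s, during which the arm holds its last target. There are 200 camera calls.

## Working session

There is one attempt and no reset: what is moved stays moved. The work goes in short steps, Python scripts to look and compute and a tool call to move; the robot and the scene stay as the last step left them, time stands still between calls to the robot, and variables do not carry over. Pictures are saved under pics/ and viewed, at most 14 in all, crops included, and the job is handed in when it is done.

Besides the shell and the picture viewer there is one more tool, called after "Call:" as a command line: name --argument value ..., lists and objects as JSON in quotes. carry_out: Moves the arm, as the interface text tells. Its arguments: {"type":"object","properties":{"motion":{"type":"array","items":{"type":"object","properties":{"hand":{"type":"number"},"dx":{"type":"number"},"dy":{"type":"number"},"dz":{"type":"number"},"wx":{"type":"number"},"wy":{"type":"number"},"wz":{"type":"number"}}}},"squeeze":{"type":"number"}},"required":["motion"]}

```bash
mkdir -p pics; ls; cat > h.py <<'E'
import numpy as np, cv2
from plant import observe, grab_frame, sign_off
def save(n,img): cv2.imwrite(f"pics/{n}.png", cv2.cvtColor(np.ascontiguousarray(img),cv2.COLOR_RGB2BGR))
def K(f):
    h=f["color"].shape[0]; F=h/2/np.tan(np.radians(f["fovy"])/2); return F
def ray(f,u,v,z):
    F=K(f);R=np.array(f["R"]);t=np.array(f["t"])
    d=R.T@np.array([(u-f["cx"])/F,(v-f["cy"])/F,1]); c=-R.T@t
    return c+d*(z-c[2])/d[2]
def cloud(f):
    F=K(f);R=np.array(f["R"]);t=np.array(f["t"]);D=f["depth"]
    v,u=np.mgrid[:D.shape[0],:D.shape[1]]
    P=np.stack([(u-f["cx"])/F*D,(v-f["cy"])/F*D,D],-1)
    return (P-t)@R, D>0
def pix(f,X):
    p=np.array(f["R"])@np.array(X)+np.array(f["t"]);F=K(f);return p[0]/p[2]*F+f["cx"],p[1]/p[2]*F+f["cy"]
E
python3 - <<'E'
from h import *
o=observe(); print(o)
for n in("top","side"):
    f=grab_frame(n); save(n+"0",f["color"]); print(n,f["fovy"],f["cx"],f["cy"],-np.array(f["R"]).T@f["t"],np.round(f["R"],2).tolist())
    np.save(n+"0.npy",f,allow_pickle=True)
E
```

```text
pics
{'time': 0.0, 'joints': array([ 9.39888842e-01,  1.59030022e-01,  1.59821046e+00, -2.65186398e-05,
        1.38618873e+00, -2.10107658e-01]), 'qvel': array([-5.90593561e-04, -1.64591729e-03, -3.63364546e-05,  8.52240288e-04,
        5.89802099e-04, -4.10617583e-04]), 'tau': array([ 2.33284802e-03, -3.85576093e+01, -3.22109306e+01,  7.02898856e-02,
        3.76448978e-02, -1.53238720e-04]), 'position': array([234.54129995, 524.31530541, 213.64050954]), 'tool_rot': array([-3.13979105e+00, -3.57556738e-04,  2.72079740e+00]), 'ft_force': array([-0.55652534, -0.10991525, -0.68304288]), 'moment': array([ 0.01623998,  0.00158135, -0.03004784]), 'grasp_force': 0.0, 'gripper_width': 92.00264686468633}
top 52.569461736486495 277.06577653379134 213.84024966347621 [ 479.07004666   -5.03297495 1247.88685486] [[0.02, -1.0, -0.01], [-1.0, -0.02, -0.1], [0.1, 0.01, -1.0]]
side 43.22110222714325 282.57288692987134 211.48145906772834 [ 142.04539156 -971.1871851   698.41902764] [[0.9, -0.43, 0.0], [-0.22, -0.46, -0.86], [0.37, 0.78, -0.51]]
```

View pics/top0.png

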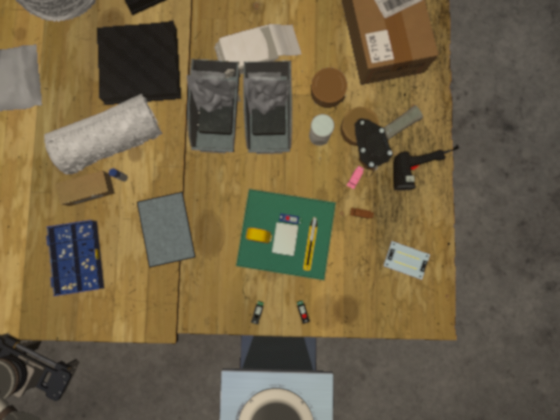

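View pics/side0.png

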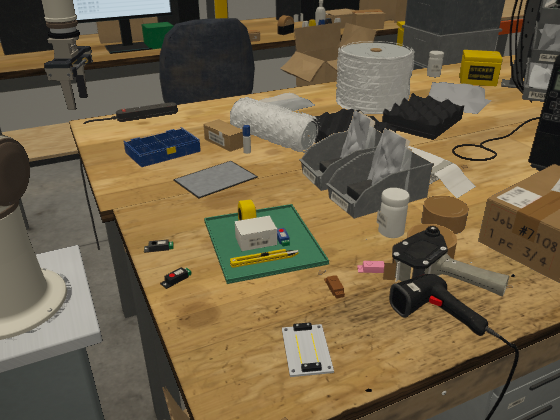

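Top view: tray centre about (287,234), with the module at (289,217), carton (285,238), tape (259,235) and cutter (311,244). The mat is at (166,229) and the nest at (407,260). Pink (356,177) and brown (362,213) parts lie outside the tray, as do two dark modules at (258,312) and (303,312). The module at (289,217) is the only blue one at the back of the tray, so I'll confirm it in a crop and measure.

```bash
python3 - <<'E'
from h import *
f=np.load("top0.npy",allow_pickle=True).item(); g=np.load("side0.npy",allow_pickle=True).item()
a=cv2.resize(f["color"][180:285,230:345],None,fx=5,fy=5,interpolation=cv2.INTER_CUBIC)[:,:]
b=cv2.resize(g["color"][190:290,200:335],None,fx=5,fy=5,interpolation=cv2.INTER_CUBIC)
save("crop_top",a);save("crop_side",b)
hsv=cv2.cvtColor(f["color"],cv2.COLOR_RGB2HSV)
P,ok=cloud(f)
def rep(n,m,z,off=(0,0)):
    m=cv2.morphologyEx(m.astype(np.uint8),cv2.MORPH_OPEN,np.ones((2,2)))
    c=max(cv2.findContours(m,cv2.RETR_EXTERNAL,cv2.CHAIN_APPROX_NONE)[0],key=cv2.contourArea)
    pts=np.array([ray(f,u,v,z)[:2] for u,v in c[:,0]],np.float32)
    r=cv2.minAreaRect(pts); mm=np.zeros_like(m);cv2.drawContours(mm,[c],-1,1,-1)
    print(n,np.round(r[0],1),np.round(r[1],1),round(r[2],1),"medz",np.median(P[(mm>0)&ok][:,2]),np.round(np.mean(c[:,0],0)))
H,S,V=[hsv[...,i].astype(int) for i in range(3)]
box=np.zeros(H.shape,bool);box[185:285,230:345]=1
rep("tray",(H>65)&(H<90)&(S>100)&box,12)
y=(H>18)&(H<35)&(S>130)&box
L=y.copy();L[:,280:]=0;Rr=y.copy();Rr[:,:295]=0
rep("tape",L,66);rep("cutter",Rr,22)
rep("carton",(S<70)&(V>140)&box,49)
m=np.zeros(H.shape,bool);m[185:275,130:200]=1
rep("mat",(S<80)&m,3)
m=np.zeros(H.shape,bool);m[235:285,375:440]=1
rep("nest",(S<90)&(V>0)&m,6)
E
```

```text
tray [539. -21.] [248.8 219.5] 82.2 medz 3.9125664484264244 [284. 235.]
tape [533.8  67.2] [275.4 137.9] 1.3 medz -0.5082658769213579 [244. 226.]
cutter [ 540.2 -119. ] [285.7 142.6] 1.1 medz -0.3277381293916553 [328. 236.]
carton [523.2 -17.8] [62.2 86.2] 82.7 medz 48.44365770512249 [286. 240.]
mat [545.2 332.2] [196.4 136.4] 13.8 medz 2.5386060833322808 [167. 230.]
nest [ 472.4 -371.2] [121.5  81.4] 71.5 medz 5.718446862712722 [407. 261.]
```

View pics/crop_top.png

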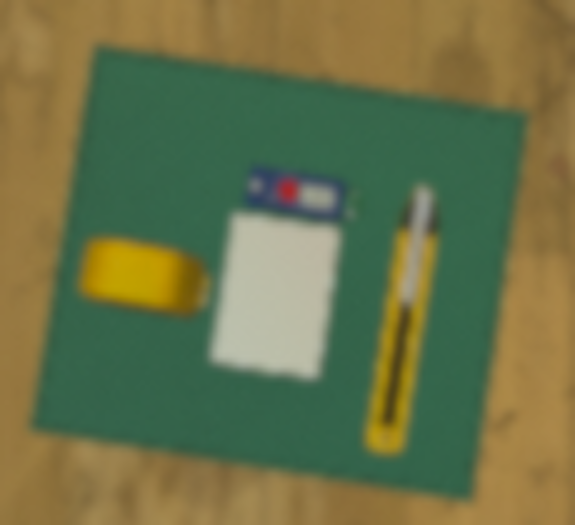

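View pics/crop_side.png

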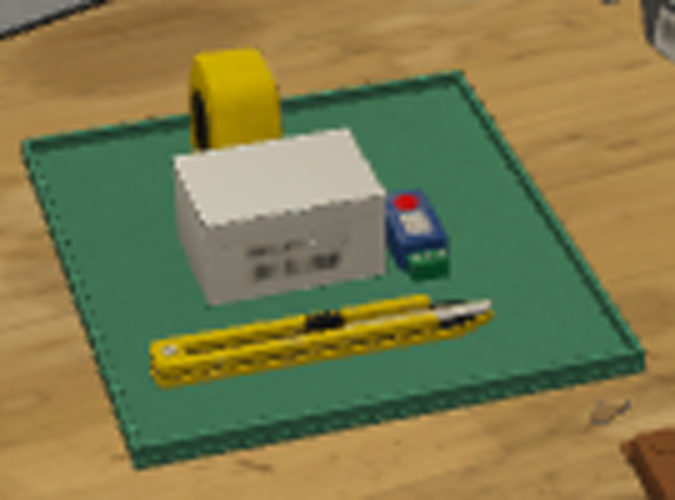

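The crops confirm it: the blue housing with red button and green connector sits behind the carton, at about (295,190) in the top crop. The tape is to the left of the carton and the cutter to the right. Next I'll measure the tape, cutter and module more closely, using depth.

```bash
cat >> h.py <<'E'
def hgt(f,x0,x1,y0,y1,z0,z1,tag="",extra=None):
    P,ok=cloud(f); m=ok&(P[...,0]>x0)&(P[...,0]<x1)&(P[...,1]>y0)&(P[...,1]<y1)&(P[...,2]>z0)&(P[...,2]<z1)
    if extra is not None: m&=extra
    q=P[m]
    if len(q)<5: print(tag,"none"); return
    r=cv2.minAreaRect(q[:,:2].astype(np.float32))
    print(tag,len(q),"rect",np.round(r[0],1),np.round(r[1],1),round(r[2],1),"z",np.round(np.percentile(q[:,2],[5,50,95]),1),"mean",np.round(q[:,:2].mean(0),1))
E
python3 - <<'E'
from h import *
for n in("top","side"):
    f=np.load(n+"0.npy",allow_pickle=True).item(); print(n)
    hsv=cv2.cvtColor(f["color"],cv2.COLOR_RGB2HSV).astype(int);H,S,V=[hsv[...,i] for i in range(3)]
    yel=(H>18)&(H<35)&(S>170)
    hgt(f,440,640,20,120,40,75,"tape40+")
    hgt(f,440,640,20,120,60,75,"tape60+")
    hgt(f,440,640,20,120,8,75,"tapeyel",yel)
    hgt(f,440,640,-70,22,42,55,"carton")
    hgt(f,440,640,-140,-55,12,30,"cutter",)
    hgt(f,530,640,-70,30,12,30,"module")
    blu=(H>100)&(H<130)&(S>100)
    hgt(f,530,640,-70,30,0,30,"modblue",blu)
    hgt(f,400,550,-450,-300,2.5,20,"nest")
    hgt(f,400,550,-450,-300,10,20,"neststops")
    hgt(f,400,550,-450,-300,2.5,20,"nestbright",(V>150)&(S<60))
f=np.load("top0.npy",allow_pickle=True).item()
for n,z in(("tape",66),("car",49)):
  pass
E
```

```text
top
tape40+ 277 rect [536.5  60.9] [64.8 35.1] 81.2 z [45.7 62.1 67.6] mean [536.3  60.7]
tape60+ 176 rect [536.7  62.4] [33.7 44.6] 1.2 z [60.9 64.1 68.2] mean [536.7  61.5]
tapeyel 270 rect [535.3  60.7] [67.5 33.3] 81.3 z [41.2 62.1 67.6] mean [534.9  60.7]
carton 642 rect [527.4 -16.2] [60.9 84.7] 82.1 z [44.7 48.7 52.4] mean [527.4 -16.4]
cutter 280 rect [517.4 -98.5] [162.1  69.6] 7.2 z [12.4 15.7 20.9] mean [511.1 -89.5]
module 145 rect [574.8 -11.3] [ 45.5 107.5] 26.0 z [13.9 19.3 24.3] mean [585.9 -35. ]
modblue 14 rect [590.8  -7.4] [11.6 18.8] 79.6 z [ 2.8  8.6 21. ] mean [591.8  -6.8]
nest 1210 rect [ 474.8 -375.8] [147.8 149.5] 89.4 z [ 2.7  5.7 14.1] mean [ 475.6 -372.1]
neststops 133 rect [ 475.8 -369.4] [114.3  72.8] 71.6 z [10.2 13.7 18.3] mean [ 475.9 -369.4]
nestbright 738 rect [ 473.8 -369.8] [113.9  76.4] 72.0 z [3.1 5.9 9.7] mean [ 474.7 -370.1]
side
tape40+ 293 rect [528.7  47.7] [75.3 44.4] 63.3 z [42.8 58.7 67.8] mean [531.3  48.8]
tape60+ 139 rect [535.6  57.8] [43.5 33.2] 79.0 z [60.6 65.5 68.7] mean [533.7  55.2]
tapeyel 298 rect [534.9  59.7] [60.5 34.8] 82.7 z [39.3 58.4 67.8] mean [531.2  49.9]
carton 647 rect [526.2 -13.7] [69.8 85.5] 84.6 z [44.  50.1 52.3] mean [524.4 -19.4]
cutter 486 rect [539.7 -97.5] [198.4  84.7] 0.0 z [12.5 16.4 20.6] mean [509.8 -91.3]
module 249 rect [572.9 -44.1] [76.  47.5] 31.0 z [13.4 20.5 27.1] mean [570.7 -42.7]
modblue 59 rect [585.5 -33.4] [45.8 22.1] 79.3 z [10.5 20.2 22.5] mean [582.1 -43.2]
nest 2605 rect [ 475.  -375.2] [149.4 149.5] 90.0 z [ 2.7  6.9 15.7] mean [ 474.2 -375.4]
neststops 289 rect [ 476. -368.] [116.5  68.5] 69.2 z [10.4 15.5 18.1] mean [ 472.5 -376. ]
nestbright 1581 rect [ 475.  -368.5] [117.9  75.7] 71.8 z [5.1 7.1 9.2] mean [ 473.9 -370. ]
```

```bash
cat > p.py <<'E'
# usage: p.py x y z yawdeg [n | via] ; prints rows in tool axes from the measured pose
import sys,json
from h import *
o=observe(); p=o["position"].astype(float); yaw=o["tool_rot"][2]
print("t",round(o["time"],2),"p",np.round(p,1),"rpy",np.round(np.degrees(o["tool_rot"]),2),"F",np.round(o["ft_force"],1),"w",round(o["gripper_width"],1),"g",round(o["grasp_force"],1))
for s in sys.argv[1:]:
    x,y,z,a=map(float,s.split(",")); T=np.array([x,y,z]); d=np.radians(a)-yaw; d=(d+np.pi)%(2*np.pi)-np.pi
    n=max(int(np.ceil(np.linalg.norm(T-p)/60)),int(np.ceil(abs(d)/0.17)),1); out=[]
    for i in range(n):
        v=(T-p)/(n-i); w=-((np.radians(a)-yaw+np.pi)%(2*np.pi)-np.pi)/(n-i)
        c,s_=np.cos(yaw),np.sin(yaw); xt=np.array([c,s_,0]);yt=np.array([s_,-c,0]);zt=np.array([0,0,-1])
        q=[round(float(v@k),1) for k in(xt,yt,zt)]; w=round(float(w),3)
        p=p+q[0]*xt+q[1]*yt+q[2]*zt; yaw-=w
        r=dict(zip(("dx","dy","dz","wz"),q+[w])); out.append({k:u for k,u in r.items() if u})
    print(s,n,json.dumps(out))
E
python3 p.py 536,60.5,150,82.1 536,60.5,25,82.1
```

```text
t 0.1 p [234.6 524.4 213.7] rpy [-1.7991e+02 -2.0000e-02  1.5589e+02] F [ 0.4  1.  -0. ] w 91.5 g 0.0
536,60.5,150,82.1 10 [{"dx": -46.5, "dy": -30.0, "dz": 6.4, "wz": 0.129}, {"dx": -49.9, "dy": -23.8, "dz": 6.4, "wz": 0.129}, {"dx": -52.6, "dy": -17.2, "dz": 6.4, "wz": 0.129}, {"dx": -54.4, "dy": -10.3, "dz": 6.4, "wz": 0.129}, {"dx": -55.2, "dy": -3.2, "dz": 6.4, "wz": 0.129}, {"dx": -55.2, "dy": 3.9, "dz": 6.3, "wz": 0.129}, {"dx": -54.2, "dy": 11.0, "dz": 6.4, "wz": 0.128}, {"dx": -52.4, "dy": 17.8, "dz": 6.3, "wz": 0.129}, {"dx": -49.6, "dy": 24.5, "dz": 6.4, "wz": 0.128}, {"dx": -46.1, "dy": 30.5, "dz": 6.3, "wz": 0.129}]
536,60.5,25,82.1 3 [{"dz": 41.7}, {"dz": 41.7}, {"dz": 41.6}]
```

Call:
carry_out --motion '[{"dx": -46.5,"dy": -30,"dz": 6.4,"wz": 0.129,"hand": 60},{"dx": -50,"dy": -24,"dz": 6.4,"wz": 0.129},{"dx": -52.6,"dy": -17,"dz": 6.4,"wz": 0.129},{"dx": -54.4,"dy": -10,"dz": 6.4,"wz": 0.129},{"dx": -55,"dy": -3,"dz": 6.4,"wz": 0.129}]'

```text
invalid input at $.motion[0]: expected keys hand, dx, dy, dz, wx, wy, wz
```

Call:
carry_out --motion '[{"dx": -55,"dy": 4,"dz": 6.3,"wz": 0.129},{"dx": -54,"dy": 11,"dz": 6.4,"wz": 0.128},{"dx": -52.4,"dy": 18,"dz": 6.3,"wz": 0.129},{"dx": -49.6,"dy": 24.5,"dz": 6.4,"wz": 0.128},{"dx": -46,"dy": 30.5,"dz": 6.3,"wz": 0.129}]'

```text
invalid input at $.motion[0]: expected keys hand, dx, dy, dz, wx, wy, wz
```

Call:
carry_out --motion '[{"dx": 0},{"dx": 0}]'

```text
invalid input at $.motion[0]: expected keys hand, dx, dy, dz, wx, wy, wz
```

```bash
python3 p.py 536,60.5,80,82.1 536,60.5,25,82.1
```

```text
t 0.1 p [234.6 524.4 213.7] rpy [-1.7991e+02 -2.0000e-02  1.5589e+02] F [ 0.4  1.  -0. ] w 91.5 g 0.0
536,60.5,80,82.1 10 [{"dx": -46.5, "dy": -30.0, "dz": 13.4, "wz": 0.129}, {"dx": -49.9, "dy": -23.8, "dz": 13.4, "wz": 0.129}, {"dx": -52.6, "dy": -17.2, "dz": 13.4, "wz": 0.129}, {"dx": -54.4, "dy": -10.3, "dz": 13.4, "wz": 0.129}, {"dx": -55.2, "dy": -3.2, "dz": 13.4, "wz": 0.129}, {"dx": -55.2, "dy": 3.9, "dz": 13.3, "wz": 0.129}, {"dx": -54.2, "dy": 11.0, "dz": 13.4, "wz": 0.128}, {"dx": -52.4, "dy": 17.8, "dz": 13.3, "wz": 0.129}, {"dx": -49.6, "dy": 24.5, "dz": 13.4, "wz": 0.128}, {"dx": -46.1, "dy": 30.5, "dz": 13.3, "wz": 0.129}]
536,60.5,25,82.1 1 [{"dz": 55.0}]
```

All seven keys are needed in every row.

Call:
carry_out --motion '[{"hand": 60,"dx": -46.5,"dy": -30,"dz": 6.4,"wx": 0,"wy": 0,"wz": 0.129},{"hand": 60,"dx": -50,"dy": -24,"dz": 6.4,"wx": 0,"wy": 0,"wz": 0.129},{"hand": 60,"dx": -52.6,"dy": -17,"dz": 6.4,"wx": 0,"wy": 0,"wz": 0.129},{"hand": 60,"dx": -54.4,"dy": -10,"dz": 6.4,"wx": 0,"wy": 0,"wz": 0.129},{"hand": 60,"dx": -55,"dy": -3,"dz": 6.4,"wx": 0,"wy": 0,"wz": 0.129}]'

```text
time: 0.72
position: [386.4, 291.6, 182.1]
tool_rot: [-3.141, 0.0, 2.072]
ft_force: [0.7, 0.6, -0.5]
gripper_width: 60.2
grasp_force: 0.0
```

Call:
carry_out --motion '[{"hand": 60,"dx": -55,"dy": 4,"dz": 6.3,"wx": 0,"wy": 0,"wz": 0.129},{"hand": 60,"dx": -54,"dy": 11,"dz": 6.4,"wx": 0,"wy": 0,"wz": 0.128},{"hand": 60,"dx": -52.4,"dy": 18,"dz": 6.3,"wx": 0,"wy": 0,"wz": 0.129},{"hand": 60,"dx": -49.6,"dy": 24.5,"dz": 6.4,"wx": 0,"wy": 0,"wz": 0.128},{"hand": 60,"dx": -46,"dy": 30.5,"dz": 6.3,"wx": 0,"wy": 0,"wz": 0.129}]'

```text
time: 1.35
position: [537.2, 60.3, 150.3]
tool_rot: [-3.141, -0.0, 1.428]
ft_force: [1.2, 0.1, 0.5]
gripper_width: 60.0
grasp_force: 0.0
```

Call:
carry_out --motion '[{"hand": 60,"dx": 0,"dy": 0,"dz": 0,"wx": 0,"wy": 0,"wz": 0},{"hand": 60,"dx": 0,"dy": 0,"dz": 0,"wx": 0,"wy": 0,"wz": 0}]'

```text
time: 1.6
position: [536.1, 62.4, 150.4]
tool_rot: [-3.14, -0.0, 1.433]
ft_force: [0.2, 0.6, -0.3]
gripper_width: 60.2
grasp_force: 0.0
```

```bash
sed -i 's/out.append({k:u for k,u in r.items() if u})/out.append(r)/; s/^    print(s,n,json.dumps(out))/    print(s,n,[list(r.values()) for r in out])/' p.py; python3 p.py 536,60.5,80,82.1 536,60.5,25,82.1
```

```text
t 1.6 p [536.1  62.4 150.4] rpy [-1.7992e+02 -2.0000e-02  8.2130e+01] F [ 0.2  0.6 -0.3] w 60.2 g 0.0
536,60.5,80,82.1 2 [[-0.9, 0.1, 35.2, 0.0], [-1.0, 0.1, 35.2, 0.001]]
536,60.5,25,82.1 1 [[0.0, -0.0, 55.0, -0.0]]
```

Call:
carry_out --motion '[{"hand": 60,"dx": -1,"dy": 0,"dz": 35,"wx": 0,"wy": 0,"wz": 0},{"hand": 60,"dx": -1,"dy": 0,"dz": 35,"wx": 0,"wy": 0,"wz": 0},{"hand": 60,"dx": 0,"dy": 0,"dz": 30,"wx": 0,"wy": 0,"wz": 0},{"hand": 60,"dx": 0,"dy": 0,"dz": 25,"wx": 0,"wy": 0,"wz": 0},{"hand": 60,"dx": 0,"dy": 0,"dz": 0,"wx": 0,"wy": 0,"wz": 0}]' --squeeze 20

```text
time: 2.22
position: [533.8, 61.6, 24.2]
tool_rot: [-3.137, -0.0, 1.435]
ft_force: [-1.0, -0.4, -0.8]
gripper_width: 60.1
grasp_force: 0.0
```

Call:
carry_out --motion '[{"hand": 42,"dx": 0,"dy": 0,"dz": 0,"wx": 0,"wy": 0,"wz": 0},{"hand": 38,"dx": 0,"dy": 0,"dz": 0,"wx": 0,"wy": 0,"wz": 0},{"hand": 28,"dx": 0,"dy": 0,"dz": 0,"wx": 0,"wy": 0,"wz": 0},{"hand": 28,"dx": 0,"dy": 0,"dz": 0,"wx": 0,"wy": 0,"wz": 0},{"hand": 28,"dx": 0,"dy": 0,"dz": 0,"wx": 0,"wy": 0,"wz": 0}]'

```text
time: 2.85
position: [536.5, 59.8, 26.8]
tool_rot: [-3.141, 0.0, 1.433]
ft_force: [-3.7, 1.0, 6.6]
gripper_width: 34.7
grasp_force: 19.9
```

```bash
python3 - <<'E'
import numpy as np
c=np.array([548,334.]);a=np.radians(13.8);R=np.array([[np.cos(a),-np.sin(a)],[np.sin(a),np.cos(a)]])
print("tape",c+R@[58,0],"carton",c+R@[-42,0])
E
python3 p.py 536,60.5,150,82.1 604.3,347.8,150,103.8 604.3,347.8,25,103.8
```

```text
tape [604.32578823 347.83494054] carton [507.21236024 323.98159478]
t 2.85 p [536.5  59.8  26.8] rpy [-179.99    0.     82.09] F [-3.7  1.   6.6] w 34.7 g 19.9
536,60.5,150,82.1 3 [[0.2, -0.2, -41.1, -0.0], [0.2, -0.2, -41.1, -0.0], [0.2, -0.2, -41.0, -0.0]]
604.3,347.8,150,103.8 5 [[58.8, 5.6, -0.0, -0.076], [58.2, 10.1, -0.0, -0.076], [57.3, 14.4, -0.0, -0.076], [56.0, 18.8, -0.0, -0.075], [54.4, 22.9, -0.0, -0.076]]
604.3,347.8,25,103.8 3 [[-0.0, -0.0, 41.7, 0.0], [-0.0, -0.0, 41.6, 0.0], [-0.0, -0.0, 41.7, 0.0]]
```

Call:
carry_out --motion '[{"hand": 28,"dx": 0,"dy": 0,"dz": -20,"wx": 0,"wy": 0,"wz": 0},{"hand": 28,"dx": 0,"dy": 0,"dz": -45,"wx": 0,"wy": 0,"wz": 0},{"hand": 28,"dx": 0,"dy": 0,"dz": -45,"wx": 0,"wy": 0,"wz": 0},{"hand": 28,"dx": 0,"dy": 0,"dz": -13,"wx": 0,"wy": 0,"wz": 0},{"hand": 28,"dx": 0,"dy": 0,"dz": 0,"wx": 0,"wy": 0,"wz": 0}]'

```text
time: 3.48
position: [536.5, 59.9, 148.6]
tool_rot: [3.141, 0.0, 1.433]
ft_force: [-0.8, -0.3, -2.8]
gripper_width: 34.0
grasp_force: 20.0
```

Call:
carry_out --motion '[{"hand": 28,"dx": 30,"dy": 3,"dz": 0,"wx": 0,"wy": 0,"wz": -0.04},{"hand": 28,"dx": 58,"dy": 7,"dz": 0,"wx": 0,"wy": 0,"wz": -0.08},{"hand": 28,"dx": 58,"dy": 12,"dz": 0,"wx": 0,"wy": 0,"wz": -0.08},{"hand": 28,"dx": 57,"dy": 16,"dz": 0,"wx": 0,"wy": 0,"wz": -0.08},{"hand": 28,"dx": 55,"dy": 21,"dz": 0,"wx": 0,"wy": 0,"wz": -0.08}]'

```text
time: 4.1
position: [593.3, 320.6, 145.1]
tool_rot: [-3.137, 0.001, 1.795]
ft_force: [1.3, -0.6, -2.3]
gripper_width: 33.8
grasp_force: 20.0
```

Call:
carry_out --motion '[{"hand": 28,"dx": 26,"dy": 12,"dz": 0,"wx": 0,"wy": 0,"wz": -0.02},{"hand": 28,"dx": 0,"dy": 0,"dz": 0,"wx": 0,"wy": 0,"wz": 0},{"hand": 28,"dx": 0,"dy": 0,"dz": 0,"wx": 0,"wy": 0,"wz": 0}]'

```text
time: 4.47
position: [599.6, 346.2, 146.3]
tool_rot: [-3.138, 0.001, 1.812]
ft_force: [-0.9, 0.4, -1.3]
gripper_width: 33.9
grasp_force: 20.0
```

```bash
python3 p.py 604.3,347.8,80,103.8 604.3,347.8,32,103.8
```

```text
t 4.47 p [599.6 346.2 146.3] rpy [-1.7977e+02  5.0000e-02  1.0383e+02] F [-0.9  0.4 -1.3] w 33.9 g 20.0
604.3,347.8,80,103.8 2 [[0.2, 2.5, 33.2, 0.0], [0.3, 2.5, 33.1, 0.001]]
604.3,347.8,32,103.8 1 [[-0.0, -0.0, 48.0, -0.0]]
```

Call:
carry_out --motion '[{"hand": 28,"dx": 0,"dy": 2.5,"dz": 33,"wx": 0,"wy": 0,"wz": 0},{"hand": 28,"dx": 0,"dy": 2.5,"dz": 40,"wx": 0,"wy": 0,"wz": 0},{"hand": 28,"dx": 0,"dy": 0,"dz": 30,"wx": 0,"wy": 0,"wz": 0},{"hand": 28,"dx": 0,"dy": 0,"dz": 10,"wx": 0,"wy": 0,"wz": 0},{"hand": 28,"dx": 0,"dy": 0,"dz": 0,"wx": 0,"wy": 0,"wz": 0}]'

```text
time: 5.1
position: [605.3, 347.6, 35.6]
tool_rot: [-3.14, 0.0, 1.812]
ft_force: [-0.0, 0.5, -1.4]
gripper_width: 33.7
grasp_force: 20.0
```

Call:
carry_out --motion '[{"hand": 28,"dx": 0,"dy": 0,"dz": 2,"wx": 0,"wy": 0,"wz": 0},{"hand": 28,"dx": 0,"dy": 0,"dz": 2,"wx": 0,"wy": 0,"wz": 0},{"hand": 28,"dx": 0,"dy": 0,"dz": 0,"wx": 0,"wy": 0,"wz": 0}]'

```text
time: 5.48
position: [605.8, 348.7, 32.4]
tool_rot: [3.141, -0.0, 1.813]
ft_force: [-0.2, -0.0, -1.5]
gripper_width: 33.3
grasp_force: 20.0
```

Call:
carry_out --motion '[{"hand": 28,"dx": 0,"dy": 0,"dz": 3,"wx": 0,"wy": 0,"wz": 0},{"hand": 28,"dx": 0,"dy": 0,"dz": 2,"wx": 0,"wy": 0,"wz": 0},{"hand": 28,"dx": 0,"dy": 0,"dz": 0,"wx": 0,"wy": 0,"wz": 0}]'

```text
time: 5.85
position: [605.5, 348.5, 26.7]
tool_rot: [-3.141, 0.0, 1.813]
ft_force: [-0.3, 0.8, -1.6]
gripper_width: 33.7
grasp_force: 20.0
```

Call:
carry_out --motion '[{"hand": 28,"dx": 0,"dy": 0,"dz": 1,"wx": 0,"wy": 0,"wz": 0},{"hand": 28,"dx": 0,"dy": 0,"dz": 0,"wx": 0,"wy": 0,"wz": 0}]'

```text
time: 6.1
position: [605.6, 348.5, 26.4]
tool_rot: [3.142, 0.0, 1.813]
ft_force: [-1.8, -0.6, 1.4]
gripper_width: 34.3
grasp_force: 20.0
```

Call:
carry_out --motion '[{"hand": 38,"dx": 0,"dy": 0,"dz": 0,"wx": 0,"wy": 0,"wz": 0},{"hand": 44,"dx": 0,"dy": 0,"dz": 0,"wx": 0,"wy": 0,"wz": 0},{"hand": 52,"dx": 0,"dy": 0,"dz": 0,"wx": 0,"wy": 0,"wz": 0},{"hand": 52,"dx": 0,"dy": 0,"dz": -50,"wx": 0,"wy": 0,"wz": 0},{"hand": 52,"dx": 0,"dy": 0,"dz": -60,"wx": 0,"wy": 0,"wz": 0}]'

```text
time: 6.72
position: [604.3, 348.0, 135.3]
tool_rot: [-3.138, 0.0, 1.813]
ft_force: [0.4, -0.1, -0.2]
gripper_width: 52.1
grasp_force: 0.0
```

Call:
carry_out --motion '[{"hand": 75,"dx": 0,"dy": 0,"dz": -15,"wx": 0,"wy": 0,"wz": 0},{"hand": 75,"dx": 0,"dy": 0,"dz": 0,"wx": 0,"wy": 0,"wz": 0}]'

```text
time: 6.98
position: [606.2, 348.8, 152.1]
tool_rot: [3.139, -0.0, 1.813]
ft_force: [0.5, 0.7, -1.1]
gripper_width: 70.1
grasp_force: 0.0
```

```bash
python3 p.py 527,-15.5,150,172.1; python3 - <<'E'
from h import *
f=grab_frame("top"); g=grab_frame("side")
P,ok=cloud(f)
hgt(f,520,700,270,420,40,80,"tape top")
hgt(g,520,700,270,420,40,80,"tape side")
save("s1",g["color"])
E
```

```text
t 6.97 p [606.2 348.8 152.1] rpy [ 1.7986e+02 -2.0000e-02  1.0387e+02] F [ 0.5  0.7 -1.1] w 70.1 g 0.0
527,-15.5,150,172.1 8 [[-41.8, -20.5, 0.3, -0.149], [-38.3, -26.5, 0.3, -0.149], [-34.0, -31.9, 0.2, -0.149], [-28.9, -36.6, 0.3, -0.149], [-23.1, -40.5, 0.2, -0.149], [-16.8, -43.5, 0.3, -0.149], [-10.2, -45.5, 0.2, -0.148], [-3.4, -46.4, 0.3, -0.149]]
tape top 261 rect [607.2 347.1] [35.9 61.2] 11.9 z [43.8 60.7 66.4] mean [607.1 344.1]
tape side 230 rect [605.1 350.7] [40.  70.1] 19.3 z [41.2 55.3 66.7] mean [602.6 339.9]
```

View pics/s1.png

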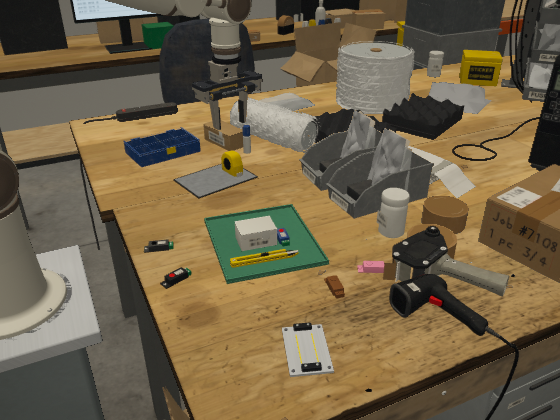

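The side view shows the tape standing at (232,162) on the mat, with the mat border visible round it. Next is the carton.

Call:
carry_out --motion '[{"hand": 75,"dx": -42,"dy": -20.5,"dz": 0,"wx": 0,"wy": 0,"wz": -0.149},{"hand": 75,"dx": -38.3,"dy": -26.5,"dz": 0,"wx": 0,"wy": 0,"wz": -0.149},{"hand": 75,"dx": -34,"dy": -32,"dz": 0,"wx": 0,"wy": 0,"wz": -0.149},{"hand": 75,"dx": -29,"dy": -36.6,"dz": 0,"wx": 0,"wy": 0,"wz": -0.149},{"hand": 75,"dx": -23,"dy": -40.5,"dz": 0,"wx": 0,"wy": 0,"wz": -0.149}]'

```text
time: 7.7
position: [553.8, 119.1, 148.1]
tool_rot: [-3.139, -0.004, 2.563]
ft_force: [0.9, -0.1, 0.8]
gripper_width: 74.8
grasp_force: 0.0
```

Call:
carry_out --motion '[{"hand": 75,"dx": -17,"dy": -43.5,"dz": 0,"wx": 0,"wy": 0,"wz": -0.149},{"hand": 75,"dx": -10,"dy": -45.5,"dz": 0,"wx": 0,"wy": 0,"wz": -0.148},{"hand": 75,"dx": -3.4,"dy": -46.4,"dz": 0,"wx": 0,"wy": 0,"wz": -0.149},{"hand": 75,"dx": 0,"dy": 0,"dz": 0,"wx": 0,"wy": 0,"wz": 0},{"hand": 75,"dx": 0,"dy": 0,"dz": 0,"wx": 0,"wy": 0,"wz": 0}]'

```text
time: 8.32
position: [525.4, -15.3, 149.3]
tool_rot: [3.141, -0.003, 3.002]
ft_force: [0.4, 0.2, 1.4]
gripper_width: 75.2
grasp_force: 0.0
```

```bash
python3 p.py 527,-15.5,80,172.1 527,-15.5,26,172.1
```

```text
t 8.32 p [525.4 -15.3 149.3] rpy [ 1.7995e+02 -1.6000e-01  1.7201e+02] F [0.4 0.2 1.4] w 75.2 g 0.0
527,-15.5,80,172.1 2 [[-0.8, 0.0, 34.7, -0.001], [-0.8, 0.0, 34.6, -0.001]]
527,-15.5,26,172.1 1 [[-0.0, 0.0, 54.0, 0.0]]
```

Call:
carry_out --motion '[{"hand": 75,"dx": -1,"dy": 0.5,"dz": 35,"wx": 0,"wy": 0,"wz": 0},{"hand": 75,"dx": 0,"dy": 0,"dz": 35,"wx": 0,"wy": 0,"wz": 0},{"hand": 75,"dx": 0,"dy": 0,"dz": 33,"wx": 0,"wy": 0,"wz": 0},{"hand": 75,"dx": 0,"dy": 0,"dz": 20,"wx": 0,"wy": 0,"wz": 0},{"hand": 75,"dx": 0,"dy": 0,"dz": 0,"wx": 0,"wy": 0,"wz": 0}]'

```text
time: 8.95
position: [525.4, -13.7, 25.6]
tool_rot: [3.141, -0.005, 3.005]
ft_force: [-0.4, 0.3, -0.6]
gripper_width: 75.2
grasp_force: 0.0
```

Call:
carry_out --motion '[{"hand": 66,"dx": 0,"dy": 0,"dz": 0,"wx": 0,"wy": 0,"wz": 0},{"hand": 62,"dx": 0,"dy": 0,"dz": 0,"wx": 0,"wy": 0,"wz": 0},{"hand": 54,"dx": 0,"dy": 0,"dz": 0,"wx": 0,"wy": 0,"wz": 0},{"hand": 54,"dx": 0,"dy": 0,"dz": 0,"wx": 0,"wy": 0,"wz": 0},{"hand": 54,"dx": 0,"dy": 0,"dz": 0,"wx": 0,"wy": 0,"wz": 0}]' --squeeze 20

```text
time: 9.57
position: [528.3, -15.5, 29.0]
tool_rot: [3.141, 0.002, 3.004]
ft_force: [-0.7, 3.0, 5.7]
gripper_width: 59.6
grasp_force: 20.0
```

```bash
python3 p.py 527,-16,150,172.1 507,324,150,193.8
```

```text
t 9.57 p [528.3 -15.5  29. ] rpy [1.7997e+02 1.2000e-01 1.7209e+02] F [-0.7  3.   5.7] w 59.6 g 20.0
527,-16,150,172.1 3 [[0.4, -0.2, -40.3, -0.0], [0.4, -0.2, -40.3, -0.0], [0.4, -0.2, -40.4, -0.0]]
507,324,150,193.8 6 [[11.1, 55.7, 0.0, -0.063], [7.6, 56.2, 0.0, -0.063], [4.0, 56.6, 0.0, -0.063], [0.4, 56.8, 0.0, -0.063], [-3.1, 56.7, 0.0, -0.063], [-6.7, 56.3, 0.0, -0.064]]
```

Call:
carry_out --motion '[{"hand": 54,"dx": 0,"dy": 0,"dz": -20,"wx": 0,"wy": 0,"wz": 0},{"hand": 54,"dx": 0,"dy": 0,"dz": -45,"wx": 0,"wy": 0,"wz": 0},{"hand": 54,"dx": 0,"dy": 0,"dz": -45,"wx": 0,"wy": 0,"wz": 0},{"hand": 54,"dx": 0,"dy": 0,"dz": -13,"wx": 0,"wy": 0,"wz": 0},{"hand": 54,"dx": 0,"dy": 0,"dz": 0,"wx": 0,"wy": 0,"wz": 0}]'

```text
time: 10.2
position: [527.3, -15.8, 150.5]
tool_rot: [-3.141, 0.0, 3.004]
ft_force: [-1.1, 0.4, -1.9]
gripper_width: 59.7
grasp_force: 20.0
```

Call:
carry_out --motion '[{"hand": 54,"dx": 6,"dy": 30,"dz": 0,"wx": 0,"wy": 0,"wz": -0.03},{"hand": 54,"dx": 10,"dy": 56,"dz": 0,"wx": 0,"wy": 0,"wz": -0.063},{"hand": 54,"dx": 7,"dy": 56,"dz": 0,"wx": 0,"wy": 0,"wz": -0.063},{"hand": 54,"dx": 3,"dy": 56,"dz": 0,"wx": 0,"wy": 0,"wz": -0.063},{"hand": 54,"dx": -1,"dy": 56,"dz": 0,"wx": 0,"wy": 0,"wz": -0.063}]'

```text
time: 10.82
position: [507.5, 240.9, 147.7]
tool_rot: [-3.141, -0.005, -2.996]
ft_force: [1.2, -0.7, -0.4]
gripper_width: 59.6
grasp_force: 20.0
```

Call:
carry_out --motion '[{"hand": 54,"dx": -5,"dy": 50,"dz": 0,"wx": 0,"wy": 0,"wz": -0.063},{"hand": 54,"dx": -5,"dy": 34,"dz": 0,"wx": 0,"wy": 0,"wz": -0.034},{"hand": 54,"dx": 0,"dy": 0,"dz": 0,"wx": 0,"wy": 0,"wz": 0},{"hand": 54,"dx": 0,"dy": 0,"dz": 0,"wx": 0,"wy": 0,"wz": 0}]'

```text
time: 11.32
position: [504.2, 323.1, 148.7]
tool_rot: [-3.14, -0.004, -2.901]
ft_force: [0.6, -0.7, -2.0]
gripper_width: 59.5
grasp_force: 20.0
```

```bash
python3 p.py 507,324,80,193.8 507,324,32,193.8
```

```text
t 11.32 p [504.2 323.1 148.7] rpy [-179.94   -0.21 -166.21] F [ 0.6 -0.7 -2. ] w 59.5 g 20.0
507,324,80,193.8 2 [[-1.5, 0.1, 34.4, -0.0], [-1.4, 0.1, 34.3, -0.0]]
507,324,32,193.8 1 [[-0.0, 0.0, 48.0, -0.0]]
```

Call:
carry_out --motion '[{"hand": 54,"dx": 0,"dy": 0,"dz": 40,"wx": 0,"wy": 0,"wz": 0},{"hand": 54,"dx": 0,"dy": 0,"dz": 40,"wx": 0,"wy": 0,"wz": 0},{"hand": 54,"dx": 0,"dy": 0,"dz": 28,"wx": 0,"wy": 0,"wz": 0},{"hand": 54,"dx": 0,"dy": 0,"dz": 8,"wx": 0,"wy": 0,"wz": 0},{"hand": 54,"dx": 0,"dy": 0,"dz": 0,"wx": 0,"wy": 0,"wz": 0}]'

```text
time: 11.95
position: [505.3, 323.4, 34.8]
tool_rot: [-3.141, -0.001, -2.902]
ft_force: [0.5, -0.1, -1.9]
gripper_width: 59.6
grasp_force: 20.0
```

Call:
carry_out --motion '[{"hand": 54,"dx": 0,"dy": 0,"dz": 2,"wx": 0,"wy": 0,"wz": 0},{"hand": 54,"dx": 0,"dy": 0,"dz": 2,"wx": 0,"wy": 0,"wz": 0},{"hand": 54,"dx": 0,"dy": 0,"dz": 0,"wx": 0,"wy": 0,"wz": 0}]'

```text
time: 12.32
position: [505.4, 324.3, 31.3]
tool_rot: [3.142, 0.001, -2.9]
ft_force: [0.4, -0.3, -0.8]
gripper_width: 60.0
grasp_force: 20.0
```

Call:
carry_out --motion '[{"hand": 54,"dx": 0,"dy": 0,"dz": 2,"wx": 0,"wy": 0,"wz": 0},{"hand": 54,"dx": 0,"dy": 0,"dz": 0,"wx": 0,"wy": 0,"wz": 0}]'

```text
time: 12.58
position: [505.0, 324.2, 28.8]
tool_rot: [-3.142, -0.0, -2.9]
ft_force: [-0.3, 0.3, -0.7]
gripper_width: 59.9
grasp_force: 20.0
```

Call:
carry_out --motion '[{"hand": 54,"dx": 0,"dy": 0,"dz": 1,"wx": 0,"wy": 0,"wz": 0},{"hand": 54,"dx": 0,"dy": 0,"dz": 0,"wx": 0,"wy": 0,"wz": 0}]'

```text
time: 12.82
position: [505.3, 324.3, 28.1]
tool_rot: [3.142, 0.0, -2.9]
ft_force: [-0.7, -0.3, 0.6]
gripper_width: 59.8
grasp_force: 20.0
```

Contact, so I release, rise, and look at the module.

Call:
carry_out --motion '[{"hand": 62,"dx": 0,"dy": 0,"dz": 0,"wx": 0,"wy": 0,"wz": 0},{"hand": 70,"dx": 0,"dy": 0,"dz": 0,"wx": 0,"wy": 0,"wz": 0},{"hand": 76,"dx": 0,"dy": 0,"dz": 0,"wx": 0,"wy": 0,"wz": 0},{"hand": 76,"dx": 0,"dy": 0,"dz": -50,"wx": 0,"wy": 0,"wz": 0},{"hand": 76,"dx": 0,"dy": 0,"dz": -60,"wx": 0,"wy": 0,"wz": 0}]'

```text
time: 13.45
position: [504.0, 323.7, 137.7]
tool_rot: [-3.141, -0.003, -2.901]
ft_force: [1.2, 0.4, 0.3]
gripper_width: 76.1
grasp_force: 0.0
```

Call:
carry_out --motion '[{"hand": 55,"dx": 0,"dy": 0,"dz": -12,"wx": 0,"wy": 0,"wz": 0},{"hand": 55,"dx": 0,"dy": 0,"dz": 0,"wx": 0,"wy": 0,"wz": 0}]'

```text
time: 13.7
position: [505.6, 324.4, 150.5]
tool_rot: [3.141, 0.002, -2.9]
ft_force: [0.6, 0.1, -1.0]
gripper_width: 58.0
grasp_force: 0.0
```

```bash
python3 - <<'E'
from h import *
f=grab_frame("top"); g=grab_frame("side")
np.save("top1.npy",f,allow_pickle=True);np.save("side1.npy",g,allow_pickle=True)
for n,h in(("top",f),("side",g)):
    print(n); hgt(h,440,640,-70,50,11,40,"module z11+"); hgt(h,440,640,-70,50,15,40,"module z15+")
    hsv=cv2.cvtColor(h["color"],cv2.COLOR_RGB2HSV).astype(int);H,S,V=[hsv[...,i] for i in range(3)]
    P,ok=cloud(h); reg=(P[...,0]>540)&(P[...,0]<640)&(P[...,1]>-80)&(P[...,1]<40)
    m=((H>95)&(H<135)&(S>90)&reg).astype(np.uint8); v,u=np.nonzero(m)
    pts=np.array([ray(h,a,b,20)[:2] for a,b in zip(u,v)],np.float32); r=cv2.minAreaRect(pts); print("blue z20",len(u),np.round(r[0],1),np.round(r[1],1),round(r[2],1),pts.mean(0),(u.mean(),v.mean()))
    hgt(h,420,570,280,390,35,60,"carton on mat")
a=cv2.resize(f["color"][195:245,260:330],None,fx=8,fy=8,interpolation=cv2.INTER_CUBIC)
b=cv2.resize(g["color"][205:265,220:310],None,fx=6,fy=6,interpolation=cv2.INTER_CUBIC)
w=max(a.shape[1],b.shape[1]); c=np.zeros((400,2*w if 2*w<800 else 800,3),np.uint8)
s=cv2.resize(np.hstack([cv2.resize(a,(560,400)),cv2.resize(b,(540,360))[:,:][np.r_[0:360,[359]*40]]]),(800,291)); save("mod1",s)
E
```

```text
top
module z11+ 153 rect [559.  -21.7] [ 89.4 130.9] 89.6 z [12.8 18.8 23.8] mean [585.7 -36.4]
module z15+ 129 rect [586.7 -36.7] [53.4 23.1] 80.8 z [15.8 19.3 24. ] mean [586.8 -34.2]
blue z20 32 [586.1 -26.6] [51.  21.5] 81.8 [586.43585  -19.483936] (np.float64(286.5625), np.float64(218.25))
carton on mat 235 rect [477.5 314.4] [33.2 62.9] 10.3 z [43.5 47.3 51.2] mean [476.8 312.6]
side
module z11+ 175 rect [531.6 -60.2] [163.4  55.6] 24.3 z [13.1 20.  23.1] mean [581.7 -39.4]
module z15+ 149 rect [531.6 -60.2] [163.4  55.6] 24.3 z [15.6 20.7 23.4] mean [582.1 -38.1]
blue z20 90 [582.8 -37.9] [60.4 27.3] 80.6 [580.08936 -39.25022] (np.float64(280.85555555555555), np.float64(235.74444444444444))
carton on mat 467 rect [502.5 321.4] [88.4 68.6] 14.3 z [36.8 48.3 51.4] mean [500.4 313.9]
```

View pics/mod1.png

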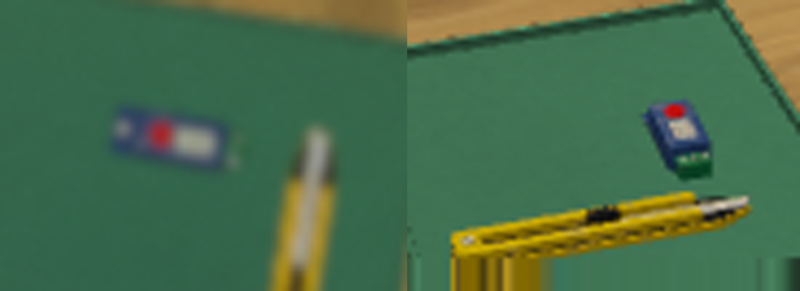

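The crop shows the module lying free. Its housing centre is at crop (170,139), the red button at (160,135), the green connector at the right end at (233,152), and the cutter tip clears it. I'll cast rays from the housing's top corners in both views.

```bash
python3 - <<'E'
from h import *
f=np.load("top1.npy",allow_pickle=True).item();g=np.load("side1.npy",allow_pickle=True).item()
s=400/560*800/1100*1.0
k=560/1100*800/560 # shrink x of left panel: 800/1100
kx=800/1100*8; ky=291/400*8
for n,(u,v) in dict(Lend=(113,130),Rend=(226,149),ctr=(170,139),conn=(237,152),red=(160,134)).items():
    U,V=u/kx+260-.5,v/ky+195-.5; print(n,(round(U,1),round(V,1)),ray(f,U,V,20).round(1))
kx2=800/1100*6; ky2=291/400*6
for n,(u,v) in dict(red=(675,110),white=(684,131),tl=(650,107),tr=(688,98),br=(709,147),bl=(675,152)).items():
    U,V=(u-407.3)/kx2+220-.5,v/ky2+205-.5; print("side",n,(round(U,1),round(V,1)),ray(g,U,V,20).round(1))
# non-tray colour mask
lab=cv2.cvtColor(f["color"],cv2.COLOR_RGB2LAB).astype(float)
bg=np.median(lab[225:240,270:295].reshape(-1,3),0)
d=np.linalg.norm(lab-bg,axis=2); w=d[205:232,275:305].copy()
v,u=np.mgrid[205:232,275:305]
m=w>18
pts=np.array([ray(f,a,b,20)[:2] for a,b in zip(u[m],v[m])],np.float32);r=cv2.minAreaRect(pts);print(len(pts),r,pts.mean(0))
print(np.round(w[5:22,5:28]).astype(int))
E
```

```text
Lend (278.9, 216.8) [590.    2.7  20. ]
Rend (298.3, 220.1) [581.8 -53.7  20. ]
ctr (288.7, 218.4) [586.2 -25.7  20. ]
conn (300.2, 220.6) [580.5 -59.2  20. ]
red (287.0, 217.5) [588.6 -20.7  20. ]
side red (280.8, 229.7) [591.1 -15.9  20. ]
side white (282.9, 234.5) [586.6 -36.7  20. ]
side tl (275.1, 229.0) [580.1  -7.4  20. ]
side tr (283.8, 227.0) [602.7  -8.   20. ]
side br (288.6, 238.2) [592.  -56.3  20. ]
side bl (280.8, 239.3) [573.7 -52.9  20. ]
168 ((586.4937133789062, -25.989179611206055), (56.202239990234375, 25.23406982421875), 81.00419616699219) [586.3738   -25.810352]
[[ 2  2  2  2  2  4  2  2  2  3  2  2  5  4  3  3  3  3  3  5  2  2  2]
 [ 1  0  1  1  2  2  3  3  2  2  2  3  3  4  3  5  3  4  3  4  3  2  2]
 [ 6  8  7  4  3  2  1  1  1  1  1  2  3  3  5  5  3  4  3  2  2  2  2]
 [17 25 25 21 17 15 11  8  6  4  3  3  1  2  3  3  3  3  2  2  2  3  2]
 [26 39 41 40 35 31 28 25 22 20 17 15 10  8  6  4  2  2  1  1  2  2  2]
 [24 33 43 47 46 44 45 43 39 36 31 27 25 23 22 19 16 12  8  3  2  3  3]
 [27 31 33 45 46 48 55 60 57 43 31 27 27 27 27 27 28 28 21  9  2  2  2]
 [27 32 31 44 46 50 63 73 68 47 37 45 44 40 35 32 28 33 31 15  3  0  2]
 [28 31 38 41 42 47 63 75 70 48 47 62 64 60 56 50 35 29 31 13  3  5  2]
 [41 44 44 39 37 44 56 66 60 43 48 64 66 65 64 60 42 26 25  7  4  4  2]
 [40 45 43 38 39 43 49 53 48 35 39 52 55 57 58 55 38 27 20  5  5  2  4]
 [22 27 29 30 35 38 42 43 41 33 29 32 34 37 39 37 31 29 19  8  9  2  3]
 [ 7 10 12 14 17 22 25 27 29 31 28 29 29 29 29 29 31 33 19 14 16  4  2]
 [ 1  1  1  2  4  7  8 10 14 15 18 21 25 28 29 32 32 31 18 12 13  5  1]
 [ 1  1  1  2  2  1  1  2  2  3  5  7 10 13 15 16 19 17 10  3  5  2  1]
 [ 2  1  1  1  2  1  2  1  1  1  1  1  1  2  4  5  5  5  2  0  1  2  1]
 [ 1  1  1  1  1  2  2  1  1  1  1  1  1  1  1  1  1  1  1  1  2  1  2]]
```

```bash
python3 p.py 586.5,-31,150,82.1
```

```text
t 13.8 p [504.  323.7 147.7] rpy [-179.97   -0.2  -166.18] F [-0.5  0.5 -0.8] w 54.6 g 0.0
586.5,-31,150,82.1 12 [[0.4, -30.3, -0.2, 0.162], [-4.5, -30.0, -0.2, 0.163], [-9.3, -28.9, -0.2, 0.162], [-13.9, -27.0, -0.2, 0.163], [-18.1, -24.4, -0.2, 0.162], [-21.8, -21.1, -0.2, 0.163], [-24.9, -17.3, -0.2, 0.162], [-27.4, -13.1, -0.2, 0.163], [-29.1, -8.5, -0.2, 0.162], [-30.1, -3.7, -0.2, 0.163], [-30.3, 1.3, -0.1, 0.162], [-29.8, 6.1, -0.2, 0.163]]
```

Call:
carry_out --motion '[{"hand": 50,"dx": 0.4,"dy": -30.3,"dz": 0,"wx": 0,"wy": 0,"wz": 0.162},{"hand": 50,"dx": -4.5,"dy": -30,"dz": 0,"wx": 0,"wy": 0,"wz": 0.163},{"hand": 50,"dx": -9.3,"dy": -28.9,"dz": 0,"wx": 0,"wy": 0,"wz": 0.162},{"hand": 50,"dx": -13.9,"dy": -27,"dz": 0,"wx": 0,"wy": 0,"wz": 0.163},{"hand": 50,"dx": -18,"dy": -24.4,"dz": 0,"wx": 0,"wy": 0,"wz": 0.162}]'

```text
time: 14.42
position: [538.0, 175.3, 147.2]
tool_rot: [-3.139, -0.004, 2.565]
ft_force: [-0.7, -0.3, 0.4]
gripper_width: 49.9
grasp_force: 0.0
```

Call:
carry_out --motion '[{"hand": 50,"dx": -21.8,"dy": -21,"dz": 0,"wx": 0,"wy": 0,"wz": 0.163},{"hand": 50,"dx": -24.9,"dy": -17.3,"dz": 0,"wx": 0,"wy": 0,"wz": 0.162},{"hand": 50,"dx": -27.4,"dy": -13,"dz": 0,"wx": 0,"wy": 0,"wz": 0.163},{"hand": 50,"dx": -29,"dy": -8.5,"dz": 0,"wx": 0,"wy": 0,"wz": 0.162},{"hand": 50,"dx": -30,"dy": -3.7,"dz": 0,"wx": 0,"wy": 0,"wz": 0.163}]'

```text
time: 15.05
position: [572.5, 28.3, 147.2]
tool_rot: [-3.137, -0.002, 1.752]
ft_force: [0.5, 0.4, 0.5]
gripper_width: 50.2
grasp_force: 0.0
```

Call:
carry_out --motion '[{"hand": 50,"dx": -30.3,"dy": 1.3,"dz": 0,"wx": 0,"wy": 0,"wz": 0.162},{"hand": 50,"dx": -29.8,"dy": 6,"dz": 0,"wx": 0,"wy": 0,"wz": 0.163},{"hand": 50,"dx": 0,"dy": 0,"dz": 0,"wx": 0,"wy": 0,"wz": 0},{"hand": 50,"dx": 0,"dy": 0,"dz": 0,"wx": 0,"wy": 0,"wz": 0}]'

```text
time: 15.55
position: [586.5, -29.3, 148.2]
tool_rot: [-3.138, -0.001, 1.435]
ft_force: [0.1, 0.4, -0.4]
gripper_width: 50.1
grasp_force: 0.0
```

```bash
python3 p.py 586.5,-31,80,82.1 586.5,-31,8,82.1
```

```text
t 15.55 p [586.5 -29.3 148.2] rpy [-1.7982e+02 -5.0000e-02  8.2200e+01] F [ 0.1  0.4 -0.4] w 50.1 g 0.0
586.5,-31,80,82.1 2 [[-0.9, 0.1, 34.1, 0.001], [-0.8, 0.1, 34.1, 0.001]]
586.5,-31,8,82.1 2 [[-0.0, 0.0, 36.0, -0.0], [-0.0, 0.0, 36.0, -0.0]]
```

Call:
carry_out --motion '[{"hand": 50,"dx": -1.5,"dy": 0,"dz": 40,"wx": 0,"wy": 0,"wz": 0},{"hand": 50,"dx": 0,"dy": 0,"dz": 45,"wx": 0,"wy": 0,"wz": 0},{"hand": 50,"dx": 0,"dy": 0,"dz": 35,"wx": 0,"wy": 0,"wz": 0},{"hand": 50,"dx": 0,"dy": 0,"dz": 15,"wx": 0,"wy": 0,"wz": 0},{"hand": 50,"dx": 0,"dy": 0,"dz": 0,"wx": 0,"wy": 0,"wz": 0}]'

```text
time: 16.18
position: [586.7, -30.7, 14.2]
tool_rot: [-3.14, -0.0, 1.434]
ft_force: [0.4, 0.2, -1.1]
gripper_width: 49.9
grasp_force: 0.0
```

Call:
carry_out --motion '[{"hand": 50,"dx": 0,"dy": 0,"dz": 0,"wx": 0,"wy": 0,"wz": 0}]'

```text
time: 16.3
position: [588.8, -31.6, 16.6]
tool_rot: [3.139, 0.0, 1.433]
ft_force: [0.1, 0.3, 0.6]
gripper_width: 49.9
grasp_force: 0.0
```

Call:
carry_out --motion '[{"hand": 50,"dx": 0,"dy": 0,"dz": 4,"wx": 0,"wy": 0,"wz": 0},{"hand": 50,"dx": 0,"dy": 0,"dz": 3.5,"wx": 0,"wy": 0,"wz": 0},{"hand": 50,"dx": 0,"dy": 0,"dz": 0,"wx": 0,"wy": 0,"wz": 0},{"hand": 50,"dx": 0,"dy": 0,"dz": 0,"wx": 0,"wy": 0,"wz": 0}]'

```text
time: 16.8
position: [587.5, -31.6, 7.5]
tool_rot: [3.142, 0.0, 1.433]
ft_force: [-0.3, 0.1, -0.1]
gripper_width: 49.6
grasp_force: 0.0
```

Call:
carry_out --motion '[{"hand": 36,"dx": 0,"dy": 0,"dz": 0,"wx": 0,"wy": 0,"wz": 0},{"hand": 28,"dx": 0,"dy": 0,"dz": 0,"wx": 0,"wy": 0,"wz": 0},{"hand": 18,"dx": 0,"dy": 0,"dz": 0,"wx": 0,"wy": 0,"wz": 0},{"hand": 18,"dx": 0,"dy": 0,"dz": 0,"wx": 0,"wy": 0,"wz": 0},{"hand": 18,"dx": 0,"dy": 0,"dz": 0,"wx": 0,"wy": 0,"wz": 0}]' --squeeze 20

```text
time: 17.42
position: [587.4, -31.6, 7.4]
tool_rot: [3.142, 0.0, 1.433]
ft_force: [0.1, 0.2, -0.2]
gripper_width: 23.8
grasp_force: 20.0
```

Call:
carry_out --motion '[{"hand": 18,"dx": 0,"dy": 0,"dz": -10,"wx": 0,"wy": 0,"wz": 0},{"hand": 18,"dx": 0,"dy": 0,"dz": -35,"wx": 0,"wy": 0,"wz": 0},{"hand": 18,"dx": 0,"dy": 0,"dz": -40,"wx": 0,"wy": 0,"wz": 0},{"hand": 18,"dx": 0,"dy": 0,"dz": -20,"wx": 0,"wy": 0,"wz": 0},{"hand": 18,"dx": 0,"dy": 0,"dz": 0,"wx": 0,"wy": 0,"wz": 0}]'

```text
time: 18.05
position: [588.6, -31.9, 114.1]
tool_rot: [3.138, 0.0, 1.433]
ft_force: [-0.0, 0.3, -1.4]
gripper_width: 23.5
grasp_force: 20.0
```

```bash
python3 p.py 475,-369.3,110,71.8
python3 - <<'E'
from h import *
g=grab_frame("side"); o=observe(); x,y,z=o["position"]
u,v=pix(g,(x,y,z)); u,v=int(u),int(v); print(u,v)
save("held",cv2.resize(g["color"][v-45:v+45,u-60:u+60],None,fx=5,fy=5,interpolation=cv2.INTER_CUBIC))
E
```

```text
t 18.05 p [588.6 -31.9 114.1] rpy [1.798e+02 3.000e-02 8.210e+01] F [-0.   0.3 -1.4] w 23.5 g 20.0
475,-369.3,110,71.8 6 [[-58.3, -11.0, 0.7, 0.03], [-58.6, -9.3, 0.7, 0.03], [-58.9, -7.5, 0.7, 0.03], [-59.1, -5.7, 0.7, 0.03], [-59.2, -4.0, 0.6, 0.03], [-59.2, -2.2, 0.7, 0.03]]
282 199
```

View pics/held.png

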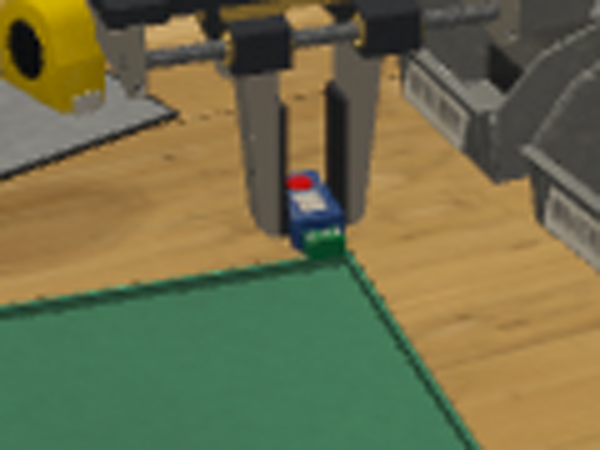

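The view shows the module held level between the fingers at about (315,215), with the connector toward the camera. On to the nest.

Call:
carry_out --motion '[{"hand": 18,"dx": -30,"dy": -6,"dz": 0,"wx": 0,"wy": 0,"wz": 0.015},{"hand": 18,"dx": -58.5,"dy": -10,"dz": 0,"wx": 0,"wy": 0,"wz": 0.03},{"hand": 18,"dx": -58.8,"dy": -8.5,"dz": 0,"wx": 0,"wy": 0,"wz": 0.03},{"hand": 18,"dx": -59,"dy": -6.5,"dz": 0,"wx": 0,"wy": 0,"wz": 0.03},{"hand": 18,"dx": -59,"dy": -5,"dz": 0,"wx": 0,"wy": 0,"wz": 0.03}]'

```text
time: 18.73
position: [499.7, -286.1, 110.0]
tool_rot: [-3.138, -0.002, 1.297]
ft_force: [0.4, -0.3, 0.4]
gripper_width: 23.8
grasp_force: 20.0
```

Call:
carry_out --motion '[{"hand": 18,"dx": -59,"dy": -3,"dz": 0,"wx": 0,"wy": 0,"wz": 0.03},{"hand": 18,"dx": -29,"dy": -0.5,"dz": 0,"wx": 0,"wy": 0,"wz": 0.015},{"hand": 18,"dx": 0,"dy": 0,"dz": 0,"wx": 0,"wy": 0,"wz": 0},{"hand": 18,"dx": 0,"dy": 0,"dz": 0,"wx": 0,"wy": 0,"wz": 0},{"hand": 18,"dx": 0,"dy": 0,"dz": 0,"wx": 0,"wy": 0,"wz": 0}]'

```text
time: 19.35
position: [474.0, -367.3, 111.7]
tool_rot: [-3.14, -0.001, 1.255]
ft_force: [0.2, -0.2, 0.1]
gripper_width: 23.7
grasp_force: 20.0
```

```bash
python3 p.py 475,-369.3,20,71.8
```

```text
t 19.35 p [ 474.  -367.3  111.7] rpy [-1.7993e+02 -5.0000e-02  7.1890e+01] F [ 0.2 -0.2  0.1] w 23.7 g 20.0
475,-369.3,20,71.8 2 [[-0.8, 0.8, 45.9, 0.001], [-0.8, 0.8, 45.8, 0.0]]
```

Call:
carry_out --motion '[{"hand": 18,"dx": -1.6,"dy": 1.3,"dz": 40,"wx": 0,"wy": 0,"wz": 0},{"hand": 18,"dx": 0,"dy": 0,"dz": 35,"wx": 0,"wy": 0,"wz": 0},{"hand": 18,"dx": 0,"dy": 0,"dz": 15,"wx": 0,"wy": 0,"wz": 0},{"hand": 18,"dx": 0,"dy": 0,"dz": 0,"wx": 0,"wy": 0,"wz": 0},{"hand": 18,"dx": 0,"dy": 0,"dz": 0,"wx": 0,"wy": 0,"wz": 0}]'

```text
time: 19.98
position: [475.5, -371.6, 24.1]
tool_rot: [3.139, 0.001, 1.253]
ft_force: [0.5, -0.1, 0.5]
gripper_width: 23.8
grasp_force: 20.0
```

```bash
python3 p.py 475,-369.3,10,71.8
```

```text
t 19.98 p [ 475.5 -371.6   24.1] rpy [1.7986e+02 8.0000e-02 7.1810e+01] F [ 0.5 -0.1  0.5] w 23.8 g 20.0
475,-369.3,10,71.8 1 [[2.1, -1.2, 14.1, 0.0]]
```

Call:
carry_out --motion '[{"hand": 18,"dx": 0.7,"dy": 0,"dz": 5,"wx": 0,"wy": 0,"wz": 0},{"hand": 18,"dx": 0,"dy": 0,"dz": 3,"wx": 0,"wy": 0,"wz": 0},{"hand": 18,"dx": 0,"dy": 0,"dz": 0,"wx": 0,"wy": 0,"wz": 0},{"hand": 18,"dx": 0,"dy": 0,"dz": 0,"wx": 0,"wy": 0,"wz": 0},{"hand": 18,"dx": 0,"dy": 0,"dz": 0,"wx": 0,"wy": 0,"wz": 0}]'

```text
time: 20.6
position: [474.7, -370.3, 14.5]
tool_rot: [3.141, 0.0, 1.253]
ft_force: [-0.2, 0.3, -0.3]
gripper_width: 23.5
grasp_force: 20.0
```

```bash
python3 p.py 475,-369.3,10,71.8
```

```text
t 20.6 p [ 474.7 -370.3   14.5] rpy [1.7999e+02 1.0000e-02 7.1780e+01] F [-0.2  0.3 -0.3] w 23.5 g 20.0
475,-369.3,10,71.8 1 [[1.1, 0.0, 4.5, -0.0]]
```

Call:
carry_out --motion '[{"hand": 18,"dx": 1,"dy": 0,"dz": 3,"wx": 0,"wy": 0,"wz": 0},{"hand": 18,"dx": 0,"dy": 0,"dz": 1,"wx": 0,"wy": 0,"wz": 0},{"hand": 18,"dx": 0,"dy": 0,"dz": 0,"wx": 0,"wy": 0,"wz": 0},{"hand": 18,"dx": 0,"dy": 0,"dz": 0,"wx": 0,"wy": 0,"wz": 0}]'

```text
time: 21.1
position: [475.0, -369.3, 10.4]
tool_rot: [3.142, 0.0, 1.253]
ft_force: [0.9, -0.1, -0.5]
gripper_width: 23.5
grasp_force: 20.0
```

Call:
carry_out --motion '[{"hand": 18,"dx": 0,"dy": 0,"dz": 0.7,"wx": 0,"wy": 0,"wz": 0},{"hand": 18,"dx": 0,"dy": 0,"dz": 0,"wx": 0,"wy": 0,"wz": 0},{"hand": 18,"dx": 0,"dy": 0,"dz": 0,"wx": 0,"wy": 0,"wz": 0}]'

```text
time: 21.48
position: [475.0, -369.3, 9.7]
tool_rot: [3.142, 0.0, 1.253]
ft_force: [-0.1, 0.4, -0.6]
gripper_width: 24.0
grasp_force: 20.0
```

Now release, rise and look.

Call:
carry_out --motion '[{"hand": 26,"dx": 0,"dy": 0,"dz": 0.5,"wx": 0,"wy": 0,"wz": 0},{"hand": 32,"dx": 0,"dy": 0,"dz": 0,"wx": 0,"wy": 0,"wz": 0},{"hand": 44,"dx": 0,"dy": 0,"dz": 0,"wx": 0,"wy": 0,"wz": 0},{"hand": 44,"dx": 0,"dy": 0,"dz": -20,"wx": 0,"wy": 0,"wz": 0},{"hand": 44,"dx": 0,"dy": 0,"dz": -60,"wx": 0,"wy": 0,"wz": 0}]'

```text
time: 22.1
position: [473.1, -367.2, 87.8]
tool_rot: [-3.136, -0.004, 1.253]
ft_force: [0.3, -0.2, 0.1]
gripper_width: 43.8
grasp_force: 0.0
```

Call:
carry_out --motion '[{"hand": 76,"dx": 30,"dy": 10,"dz": -60,"wx": 0,"wy": 0,"wz": 0},{"hand": 76,"dx": 60,"dy": 0,"dz": 0,"wx": 0,"wy": 0,"wz": 0},{"hand": 76,"dx": 60,"dy": 0,"dz": 0,"wx": 0,"wy": 0,"wz": 0},{"hand": 76,"dx": 60,"dy": 0,"dz": 0,"wx": 0,"wy": 0,"wz": 0}]'

```text
time: 22.6
position: [549.5, -173.4, 146.6]
tool_rot: [3.139, 0.0, 1.252]
ft_force: [0.1, 0.1, -0.2]
gripper_width: 76.1
grasp_force: 0.0
```

```bash
python3 - <<'E'
from h import *
f=grab_frame("top"); g=grab_frame("side")
np.save("top2.npy",f,allow_pickle=True);np.save("side2.npy",g,allow_pickle=True)
a=cv2.resize(f["color"][235:285,375:440],(400,308),interpolation=cv2.INTER_CUBIC)
u,v=map(int,pix(g,(475,-369,6)));print(u,v)
b=cv2.resize(g["color"][v-34:v+34,u-44:u+44],(400,309),interpolation=cv2.INTER_CUBIC)[:308]
save("nest2",np.hstack([a,b]))
E
python3 p.py 505.2,324.2,150,193.8
```

```text
306 348
t 22.7 p [ 550.1 -169.8  146.1] rpy [ 1.7992e+02 -9.0000e-02  7.2130e+01] F [-1.1 -1.7  0.4] w 76.3 g 0.0
505.2,324.2,150,193.8 13 [[35.1, -14.9, -0.3, -0.163], [37.1, -9.1, -0.3, -0.163], [38.0, -2.9, -0.3, -0.163], [38.0, 3.3, -0.3, -0.163], [37.0, 9.4, -0.3, -0.163], [35.0, 15.3, -0.3, -0.164], [32.0, 20.8, -0.3, -0.163], [28.2, 25.7, -0.3, -0.164], [23.6, 30.0, -0.3, -0.163], [18.4, 33.4, -0.3, -0.164], [12.7, 36.0, -0.3, -0.163], [6.7, 37.5, -0.3, -0.164], [0.5, 38.2, -0.3, -0.163]]
```

View pics/nest2.png

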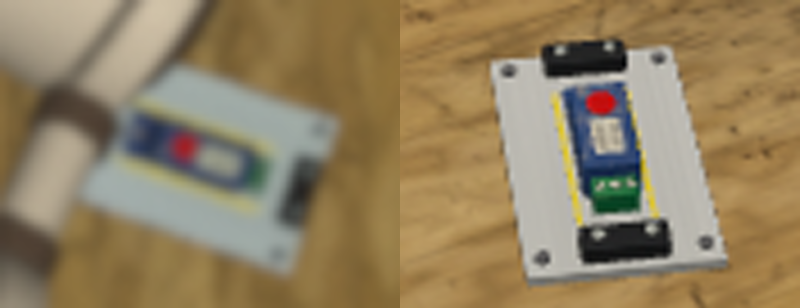

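The module lies between the yellow lines, red button at (601,103) and connector at (614,192) in the right panel. I'll check the end gaps with rays.

```bash
python3 - <<'E'
from h import *
g=np.load("side2.npy",allow_pickle=True).item();f=np.load("top2.npy",allow_pickle=True).item()
a=np.radians(71.8);ey=np.array([np.cos(a),np.sin(a)]);ex=np.array([ey[1],-ey[0]]);c=np.array([475,-369.3])
def S(n,u,v,z):
    X=ray(g,(u-400)/400*88+306-44-.5,v/309*68+348-34-.5,z)[:2]-c; print("side",n,"x %.1f y %.1f"%(X@ex,X@ey))
S("far stop foot",585,76,6);S("far stop top outer mid",583,42,15);S("near stop top inner L",580,226,15);S("near stop top inner R",667,221,15);S("near stop foot outer",628,260,6)
S("red",601,103,22);S("mod top far L",568,88,22);S("mod top far R",630,82,22);S("conn near foot L",595,212,6);S("conn near foot R",638,208,6);S("housing near top L",585,173,22);S("housing near top R",640,168,22)
S("line L far",556,93,6);S("line L near",580,222,6);S("line R near",656,215,6)
S("plate fl",492,62,6);S("plate fr",667,46,6);S("plate nl",530,276,6);S("plate nr",727,262,6)
def T(n,u,v,z):
    X=ray(f,u/400*65+375-.5,v/308*50+235-.5,z)[:2]-c; print("top",n,"x %.1f y %.1f"%(X@ex,X@ey))
T("red",184,147,22);T("conn end",267,176,22);T("mod left end",124,135,20);T("near stop inner",285,187,15);T("line up",225,125,6);T("line low",190,188,6);T("mod upper mid",200,130,22);T("mod lower mid",190,175,22)
T("plate corner R top",340,120,6);T("plate corner R bot",288,274,6)
E
```

```text
side far stop foot x -0.1 y 46.5
side far stop top outer mid x 0.5 y 56.8
side near stop top inner L x -16.1 y -41.5
side near stop top inner R x 16.7 y -43.1
side near stop foot outer x 0.6 y -52.0
side red x 0.8 y 14.1
side mod top far L x -10.8 y 24.0
side mod top far R x 14.2 y 24.3
side conn near foot L x -7.8 y -26.9
side conn near foot R x 8.8 y -26.9
side housing near top L x -11.2 y -22.0
side housing near top R x 10.0 y -22.0
side line L far x -13.3 y 38.3
side line L near x -14.3 y -31.2
side line R near x 15.0 y -31.3
side plate fl x -36.8 y 59.3
side plate fr x 36.4 y 59.8
side plate nl x -36.8 y -55.1
side plate nr x 37.1 y -57.5
top red x 0.5 y 11.1
top conn end x 0.7 y -29.2
top mod left end x -3.3 y 38.5
top near stop inner x -0.7 y -40.8
top line up x 18.2 y -8.3
top line low x -15.3 y -1.8
top mod upper mid x 10.5 y 6.5
top mod lower mid x -10.8 y 4.5
top plate corner R top x 38.6 y -58.5
top plate corner R bot x -38.0 y -57.3
```

Lateral offset is about 0.5 mm and the lengthwise offset is within about 2 mm. I'll recheck from the top once the arm is clear. Back to the carton.

Call:
carry_out --motion '[{"hand": 76,"dx": 35,"dy": -15,"dz": 0,"wx": 0,"wy": 0,"wz": -0.163},{"hand": 76,"dx": 37,"dy": -9,"dz": 0,"wx": 0,"wy": 0,"wz": -0.163},{"hand": 76,"dx": 38,"dy": -3,"dz": 0,"wx": 0,"wy": 0,"wz": -0.163},{"hand": 76,"dx": 38,"dy": 3.3,"dz": 0,"wx": 0,"wy": 0,"wz": -0.163},{"hand": 76,"dx": 37,"dy": 9.4,"dz": 0,"wx": 0,"wy": 0,"wz": -0.163}]'

```text
time: 23.32
position: [532.7, 15.3, 146.0]
tool_rot: [3.14, 0.001, 2.073]
ft_force: [-0.5, -0.5, -0.2]
gripper_width: 76.0
grasp_force: 0.0
```

Call:
carry_out --motion '[{"hand": 76,"dx": 35,"dy": 15.3,"dz": 0,"wx": 0,"wy": 0,"wz": -0.164},{"hand": 76,"dx": 32,"dy": 20.8,"dz": 0,"wx": 0,"wy": 0,"wz": -0.163},{"hand": 76,"dx": 28,"dy": 25.7,"dz": 0,"wx": 0,"wy": 0,"wz": -0.164},{"hand": 76,"dx": 23.6,"dy": 30,"dz": 0,"wx": 0,"wy": 0,"wz": -0.163},{"hand": 76,"dx": 18.4,"dy": 33.4,"dz": 0,"wx": 0,"wy": 0,"wz": -0.164}]'

```text
time: 23.95
position: [517.0, 205.6, 146.0]
tool_rot: [3.141, 0.002, 2.891]
ft_force: [0.4, -0.2, 1.0]
gripper_width: 76.3
grasp_force: 0.0
```

Call:
carry_out --motion '[{"hand": 76,"dx": 12.7,"dy": 36,"dz": 0,"wx": 0,"wy": 0,"wz": -0.163},{"hand": 76,"dx": 6.7,"dy": 37.5,"dz": 0,"wx": 0,"wy": 0,"wz": -0.164},{"hand": 76,"dx": 0.5,"dy": 38.2,"dz": 0,"wx": 0,"wy": 0,"wz": -0.163},{"hand": 76,"dx": 0,"dy": 0,"dz": 0,"wx": 0,"wy": 0,"wz": 0},{"hand": 76,"dx": 0,"dy": 0,"dz": 0,"wx": 0,"wy": 0,"wz": 0}]'

```text
time: 24.58
position: [507.4, 318.1, 145.2]
tool_rot: [-3.141, 0.001, -2.909]
ft_force: [0.9, -0.7, -0.3]
gripper_width: 76.3
grasp_force: 0.0
```

```bash
python3 - <<'E'
from h import *
f=grab_frame("top"); np.save("top3.npy",f,allow_pickle=True)
P,ok=cloud(f); hsv=cv2.cvtColor(f["color"],cv2.COLOR_RGB2HSV).astype(int);H,S,V=[hsv[...,i] for i in range(3)]
a=np.radians(71.8);ey=np.array([np.cos(a),np.sin(a)]);ex=np.array([ey[1],-ey[0]]);c=np.array([475,-369.3])
loc=np.stack([(P[...,:2]-c)@ex,(P[...,:2]-c)@ey],-1)
core=ok&(abs(loc[...,0])<7)
for lo in range(-66,68,3):
    m=core&(loc[...,1]>=lo)&(loc[...,1]<lo+3)
    if m.any(): print(lo,m.sum(),P[m][:,2].mean().round(1),f["color"][m].mean(0).round().astype(int))
E
python3 p.py 505.2,324.2,80,193.8 505.2,324.2,28,193.8
```

```text
-66 7 -1.5 [140 115  68]
-63 2 1.5 [128 106  64]
-57 5 15.2 [98 82 54]
-54 6 13.0 [65 58 47]
-51 2 15.4 [48 46 44]
-48 7 13.1 [57 58 56]
-45 9 9.6 [ 99 105 102]
-42 5 6.4 [145 156 151]
-39 7 5.7 [146 161 153]
-33 3 16.5 [115 138 122]
-30 5 16.9 [ 87 117  96]
-27 5 16.2 [ 73 105  89]
-24 4 20.3 [59 87 85]
-21 4 21.6 [68 84 96]
-18 6 22.1 [ 95 105 112]
-15 4 22.8 [126 132 128]
-12 6 22.7 [126 131 125]
-9 5 24.0 [141 145 132]
-6 4 20.8 [139 144 132]
-3 7 22.4 [131 136 128]
0 4 22.7 [120 120 120]
3 4 22.8 [126 102 103]
6 8 24.1 [125  70  82]
9 5 21.9 [149  42  53]
12 5 21.5 [125  51  67]
15 5 22.6 [100  62  84]
18 5 23.1 [74 67 92]
21 12 14.9 [48 58 82]
24 3 9.6 [46 56 83]
27 6 9.0 [66 74 94]
30 4 7.8 [ 84  94 114]
33 7 7.6 [117 128 136]
36 4 5.1 [140 150 150]
39 4 8.1 [131 140 138]
42 3 14.1 [100 105 103]
45 5 15.4 [77 80 78]
48 4 15.1 [54 54 52]
51 5 16.1 [62 63 60]
54 10 7.0 [100 101  94]
57 6 1.5 [120 110  89]
60 4 -0.2 [122 104  68]
63 4 1.5 [129 108  65]
66 8 -0.5 [135 112  67]
t 24.62 p [507.4 317.8 145. ] rpy [-1.7997e+02  3.0000e-02 -1.6672e+02] F [-0.5  0.1  0.3] w 76.0 g 0.0
505.2,324.2,80,193.8 2 [[0.3, 3.4, 32.5, -0.005], [0.4, 3.3, 32.5, -0.004]]
505.2,324.2,28,193.8 1 [[-0.0, 0.0, 52.0, -0.0]]
```

Depth profile along the nest: module from −33 to +34, stops' inner faces at −44 and +43, so it is centred. Now regrasp the carton.

Call:
carry_out --motion '[{"hand": 76,"dx": 0.4,"dy": 3.4,"dz": 32,"wx": 0,"wy": 0,"wz": -0.005},{"hand": 76,"dx": 0.4,"dy": 3.3,"dz": 30,"wx": 0,"wy": 0,"wz": -0.004},{"hand": 76,"dx": 0,"dy": 0,"dz": 0,"wx": 0,"wy": 0,"wz": 0},{"hand": 76,"dx": 0,"dy": 0,"dz": 0,"wx": 0,"wy": 0,"wz": 0},{"hand": 76,"dx": 0,"dy": 0,"dz": 0,"wx": 0,"wy": 0,"wz": 0}]'

```text
time: 25.25
position: [505.9, 325.5, 84.4]
tool_rot: [3.141, 0.003, -2.899]
ft_force: [0.8, 0.6, -0.0]
gripper_width: 76.0
grasp_force: 0.0
```

```bash
python3 p.py 505.2,324.2,28,193.8
```

```text
t 25.25 p [505.9 325.5  84.4] rpy [ 179.98    0.18 -166.11] F [ 0.8  0.6 -0. ] w 76.0 g 0.0
505.2,324.2,28,193.8 1 [[1.0, -1.1, 56.4, 0.002]]
```

Call:
carry_out --motion '[{"hand": 76,"dx": 0,"dy": -0.7,"dz": 30,"wx": 0,"wy": 0,"wz": 0},{"hand": 76,"dx": 0,"dy": 0,"dz": 20,"wx": 0,"wy": 0,"wz": 0},{"hand": 76,"dx": 0,"dy": 0,"dz": 6,"wx": 0,"wy": 0,"wz": 0},{"hand": 76,"dx": 0,"dy": 0,"dz": 0,"wx": 0,"wy": 0,"wz": 0},{"hand": 76,"dx": 0,"dy": 0,"dz": 0,"wx": 0,"wy": 0,"wz": 0}]'

```text
time: 25.88
position: [505.5, 325.1, 27.5]
tool_rot: [3.141, 0.002, -2.898]
ft_force: [-0.2, 0.2, -1.1]
gripper_width: 75.9
grasp_force: 0.0
```

```bash
python3 p.py 505.2,324.2,28,193.8
```

```text
t 25.88 p [505.5 325.1  27.5] rpy [ 1.7999e+02  1.0000e-01 -1.6606e+02] F [-0.2  0.2 -1.1] w 75.9 g 0.0
505.2,324.2,28,193.8 1 [[0.5, -0.8, -0.5, 0.002]]
```

Call:
carry_out --motion '[{"hand": 76,"dx": 0.3,"dy": -0.7,"dz": 0,"wx": 0,"wy": 0,"wz": 0.002},{"hand": 76,"dx": 0,"dy": 0,"dz": 0,"wx": 0,"wy": 0,"wz": 0},{"hand": 66,"dx": 0,"dy": 0,"dz": 0,"wx": 0,"wy": 0,"wz": 0},{"hand": 62,"dx": 0,"dy": 0,"dz": 0,"wx": 0,"wy": 0,"wz": 0},{"hand": 54,"dx": 0,"dy": 0,"dz": 0,"wx": 0,"wy": 0,"wz": 0}]' --squeeze 20

```text
time: 26.5
position: [504.5, 324.0, 26.5]
tool_rot: [3.142, -0.0, -2.9]
ft_force: [-0.9, -0.2, 0.1]
gripper_width: 59.8
grasp_force: 20.0
```

Call:
carry_out --motion '[{"hand": 54,"dx": 0,"dy": 0,"dz": 0,"wx": 0,"wy": 0,"wz": 0},{"hand": 54,"dx": 0,"dy": 0,"dz": 0,"wx": 0,"wy": 0,"wz": 0}]'

```text
time: 26.75
position: [504.5, 324.0, 26.5]
tool_rot: [-3.142, -0.0, -2.9]
ft_force: [0.7, -0.4, 0.5]
gripper_width: 59.8
grasp_force: 20.0
```

Call:
carry_out --motion '[{"hand": 54,"dx": 0,"dy": 0,"dz": -20,"wx": 0,"wy": 0,"wz": 0},{"hand": 54,"dx": 0,"dy": 0,"dz": -45,"wx": 0,"wy": 0,"wz": 0},{"hand": 54,"dx": 0,"dy": 0,"dz": -45,"wx": 0,"wy": 0,"wz": 0},{"hand": 54,"dx": 0,"dy": 0,"dz": -13,"wx": 0,"wy": 0,"wz": 0},{"hand": 54,"dx": 0,"dy": 0,"dz": 0,"wx": 0,"wy": 0,"wz": 0}]'

```text
time: 27.38
position: [504.9, 324.1, 150.1]
tool_rot: [3.141, 0.001, -2.9]
ft_force: [-0.4, 0.1, -1.2]
gripper_width: 59.7
grasp_force: 20.0
```

```bash
python3 p.py 527.3,-15.8,150,172.1
```

```text
t 27.38 p [504.9 324.1 150.1] rpy [ 1.7999e+02  8.0000e-02 -1.6618e+02] F [-0.4  0.1 -1.2] w 59.7 g 20.0
527.3,-15.8,150,172.1 6 [[9.9, -55.9, 0.0, 0.063], [6.4, -56.4, 0.0, 0.063], [2.8, -56.7, 0.0, 0.063], [-0.8, -56.8, 0.0, 0.063], [-4.4, -56.6, 0.1, 0.064], [-7.9, -56.2, 0.0, 0.063]]
```

Call:
carry_out --motion '[{"hand": 54,"dx": 6,"dy": -30,"dz": 0,"wx": 0,"wy": 0,"wz": 0.03},{"hand": 54,"dx": 9,"dy": -56,"dz": 0,"wx": 0,"wy": 0,"wz": 0.063},{"hand": 54,"dx": 6,"dy": -56,"dz": 0,"wx": 0,"wy": 0,"wz": 0.063},{"hand": 54,"dx": 2,"dy": -56.5,"dz": 0,"wx": 0,"wy": 0,"wz": 0.063},{"hand": 54,"dx": -2,"dy": -56.5,"dz": 0,"wx": 0,"wy": 0,"wz": 0.063}]'

```text
time: 28.0
position: [515.4, 66.0, 146.9]
tool_rot: [3.141, -0.004, 3.099]
ft_force: [0.5, -0.2, -0.9]
gripper_width: 60.2
grasp_force: 20.0
```

Call:
carry_out --motion '[{"hand": 54,"dx": -6,"dy": -52,"dz": 0,"wx": 0,"wy": 0,"wz": 0.063},{"hand": 54,"dx": -4,"dy": -30,"dz": 0,"wx": 0,"wy": 0,"wz": 0.034},{"hand": 54,"dx": 0,"dy": 0,"dz": 0,"wx": 0,"wy": 0,"wz": 0},{"hand": 54,"dx": 0,"dy": 0,"dz": 0,"wx": 0,"wy": 0,"wz": 0},{"hand": 54,"dx": 0,"dy": 0,"dz": 0,"wx": 0,"wy": 0,"wz": 0}]'

```text
time: 28.62
position: [521.5, -13.6, 148.8]
tool_rot: [3.141, -0.001, 3.006]
ft_force: [0.2, 0.8, -2.1]
gripper_width: 59.8
grasp_force: 20.0
```

```bash
python3 p.py 526.5,-15.8,60,172.1
```

```text
t 28.62 p [521.5 -13.6 148.8] rpy [ 1.7998e+02 -8.0000e-02  1.7221e+02] F [ 0.2  0.8 -2.1] w 59.8 g 20.0
526.5,-15.8,60,172.1 2 [[-2.6, -0.8, 44.4, 0.001], [-2.7, -0.7, 44.4, 0.001]]
```

Call:
carry_out --motion '[{"hand": 54,"dx": -2.6,"dy": -0.8,"dz": 44,"wx": 0,"wy": 0,"wz": 0.001},{"hand": 54,"dx": -2.6,"dy": -0.7,"dz": 44,"wx": 0,"wy": 0,"wz": 0.001},{"hand": 54,"dx": 0,"dy": 0,"dz": 20,"wx": 0,"wy": 0,"wz": 0},{"hand": 54,"dx": 0,"dy": 0,"dz": 0,"wx": 0,"wy": 0,"wz": 0},{"hand": 54,"dx": 0,"dy": 0,"dz": 0,"wx": 0,"wy": 0,"wz": 0}]'

```text
time: 29.25
position: [527.8, -16.7, 42.6]
tool_rot: [-3.141, 0.002, 3.003]
ft_force: [0.5, -0.0, -1.5]
gripper_width: 59.6
grasp_force: 20.0
```

Call:
carry_out --motion '[{"hand": 54,"dx": 0,"dy": 0,"dz": 0,"wx": 0,"wy": 0,"wz": 0},{"hand": 54,"dx": 0,"dy": 0,"dz": 0,"wx": 0,"wy": 0,"wz": 0},{"hand": 54,"dx": 0,"dy": 0,"dz": 0,"wx": 0,"wy": 0,"wz": 0}]'

```text
time: 29.62
position: [527.2, -17.2, 42.0]
tool_rot: [-3.141, 0.001, 3.002]
ft_force: [0.5, -0.8, -1.4]
gripper_width: 60.5
grasp_force: 20.0
```

```bash
python3 p.py 526.5,-15.8,28,172.1
```

```text
t 29.62 p [527.2 -17.2  42. ] rpy [-1.7999e+02  5.0000e-02  1.7199e+02] F [ 0.5 -0.8 -1.4] w 60.5 g 20.0
526.5,-15.8,28,172.1 1 [[0.9, 1.3, 14.0, -0.002]]
```

Call:
carry_out --motion '[{"hand": 54,"dx": 0.8,"dy": 1.3,"dz": 6,"wx": 0,"wy": 0,"wz": -0.002},{"hand": 54,"dx": 0,"dy": 0,"dz": 4,"wx": 0,"wy": 0,"wz": 0},{"hand": 54,"dx": 0,"dy": 0,"dz": 2,"wx": 0,"wy": 0,"wz": 0},{"hand": 54,"dx": 0,"dy": 0,"dz": 0,"wx": 0,"wy": 0,"wz": 0},{"hand": 54,"dx": 0,"dy": 0,"dz": 0,"wx": 0,"wy": 0,"wz": 0}]'

```text
time: 30.25
position: [526.4, -15.7, 29.6]
tool_rot: [-3.142, 0.0, 3.004]
ft_force: [0.8, -0.2, -0.6]
gripper_width: 59.8
grasp_force: 20.0
```

Call:
carry_out --motion '[{"hand": 54,"dx": 0,"dy": 0,"dz": 0,"wx": 0,"wy": 0,"wz": 0},{"hand": 54,"dx": 0,"dy": 0,"dz": 0,"wx": 0,"wy": 0,"wz": 0}]'

```text
time: 30.5
position: [526.4, -15.7, 29.6]
tool_rot: [-3.142, 0.0, 3.004]
ft_force: [0.8, -0.3, -0.4]
gripper_width: 60.0
grasp_force: 20.0
```

```bash
python3 p.py 526.5,-15.8,28,172.1
```

```text
t 30.5 p [526.4 -15.7  29.6] rpy [-1.800e+02  1.000e-02  1.721e+02] F [ 0.8 -0.3 -0.4] w 60.0 g 20.0
526.5,-15.8,28,172.1 1 [[-0.1, -0.1, 1.6, 0.0]]
```

Right on target; lower the last millimetres and release.

Call:
carry_out --motion '[{"hand": 54,"dx": 0,"dy": 0,"dz": 1.2,"wx": 0,"wy": 0,"wz": 0},{"hand": 54,"dx": 0,"dy": 0,"dz": 0.6,"wx": 0,"wy": 0,"wz": 0},{"hand": 54,"dx": 0,"dy": 0,"dz": 0,"wx": 0,"wy": 0,"wz": 0},{"hand": 54,"dx": 0,"dy": 0,"dz": 0,"wx": 0,"wy": 0,"wz": 0}]'

```text
time: 31.0
position: [526.3, -15.7, 27.7]
tool_rot: [3.142, 0.0, 3.004]
ft_force: [0.1, -0.2, 0.5]
gripper_width: 59.9
grasp_force: 20.0
```

Call:
carry_out --motion '[{"hand": 62,"dx": 0,"dy": 0,"dz": 0,"wx": 0,"wy": 0,"wz": 0},{"hand": 68,"dx": 0,"dy": 0,"dz": 0,"wx": 0,"wy": 0,"wz": 0},{"hand": 75,"dx": 0,"dy": 0,"dz": 0,"wx": 0,"wy": 0,"wz": 0},{"hand": 75,"dx": 0,"dy": 0,"dz": -40,"wx": 0,"wy": 0,"wz": 0},{"hand": 75,"dx": 0,"dy": 0,"dz": -60,"wx": 0,"wy": 0,"wz": 0}]'

```text
time: 31.62
position: [524.5, -15.3, 127.0]
tool_rot: [3.141, -0.005, 3.004]
ft_force: [1.5, -0.2, 0.8]
gripper_width: 74.9
grasp_force: 0.0
```

Call:
carry_out --motion '[{"hand": 56,"dx": 0,"dy": 0,"dz": -20,"wx": 0,"wy": 0,"wz": 0},{"hand": 56,"dx": 0,"dy": 0,"dz": 0,"wx": 0,"wy": 0,"wz": 0},{"hand": 56,"dx": 0,"dy": 0,"dz": 0,"wx": 0,"wy": 0,"wz": 0}]'

```text
time: 32.0
position: [525.3, -15.4, 146.1]
tool_rot: [3.141, -0.003, 3.004]
ft_force: [-0.7, -0.5, 0.0]
gripper_width: 56.2
grasp_force: 0.0
```

```bash
python3 p.py 605.6,348.5,150,103.87
```

```text
t 32.0 p [525.3 -15.4 146.1] rpy [ 1.7998e+02 -1.4000e-01  1.7210e+02] F [-0.7 -0.5  0. ] w 56.2 g 0.0
605.6,348.5,150,103.87 8 [[-3.7, 46.4, -0.5, 0.149], [3.2, 46.5, -0.5, 0.149], [10.1, 45.5, -0.5, 0.149], [16.8, 43.5, -0.5, 0.149], [23.0, 40.5, -0.5, 0.149], [28.8, 36.6, -0.5, 0.149], [33.9, 31.9, -0.4, 0.148], [38.2, 26.7, -0.5, 0.149]]
```

Call:
carry_out --motion '[{"hand": 56,"dx": -3.7,"dy": 46.4,"dz": 0,"wx": 0,"wy": 0,"wz": 0.149},{"hand": 56,"dx": 3.2,"dy": 46.5,"dz": 0,"wx": 0,"wy": 0,"wz": 0.149},{"hand": 56,"dx": 10,"dy": 45.5,"dz": 0,"wx": 0,"wy": 0,"wz": 0.149},{"hand": 56,"dx": 16.8,"dy": 43.5,"dz": 0,"wx": 0,"wy": 0,"wz": 0.149},{"hand": 56,"dx": 23,"dy": 40.5,"dz": 0,"wx": 0,"wy": 0,"wz": 0.149}]'

```text
time: 32.62
position: [575.5, 213.0, 145.2]
tool_rot: [-3.138, -0.002, 2.254]
ft_force: [0.5, -0.8, -0.4]
gripper_width: 55.9
grasp_force: 0.0
```

Call:
carry_out --motion '[{"hand": 56,"dx": 28.8,"dy": 36.6,"dz": 0,"wx": 0,"wy": 0,"wz": 0.149},{"hand": 56,"dx": 34,"dy": 32,"dz": 0,"wx": 0,"wy": 0,"wz": 0.148},{"hand": 56,"dx": 38,"dy": 26.7,"dz": 0,"wx": 0,"wy": 0,"wz": 0.149},{"hand": 56,"dx": 0,"dy": 0,"dz": 0,"wx": 0,"wy": 0,"wz": 0},{"hand": 56,"dx": 0,"dy": 0,"dz": 0,"wx": 0,"wy": 0,"wz": 0}]'

```text
time: 33.25
position: [605.9, 347.3, 145.6]
tool_rot: [-3.138, 0.001, 1.814]
ft_force: [-0.8, -0.4, -0.4]
gripper_width: 56.2
grasp_force: 0.0
```

```bash
python3 - <<'E'
from h import *
f=grab_frame("top")
hgt(f,440,640,-70,40,42,60,"carton now top (was 527.4 -16.2)")
g=grab_frame("side"); hgt(g,440,640,-70,40,42,60,"side (was 526.2 -13.7 / mean 524.4 -19.4)")
E
python3 p.py 605.6,348.5,80,103.87
```

```text
carton now top (was 527.4 -16.2) 650 rect [525.9 -18.2] [60.6 85. ] 82.0 z [44.9 48.5 52.2] mean [525.6 -18.2]
side (was 526.2 -13.7 / mean 524.4 -19.4) 642 rect [524.4 -16.8] [69.4 85.2] 82.8 z [44.5 50.1 52.2] mean [522.8 -21.2]
t 33.35 p [606.4 346.8 146.7] rpy [-1.7990e+02  3.0000e-02  1.0384e+02] F [ 1.1 -0.2 -0.4] w 56.0 g 0.0
605.6,348.5,80,103.87 2 [[0.9, -0.2, 33.4, -0.0], [0.9, -0.2, 33.3, -0.001]]
```

The carton stands about (−1.7, −1.9) mm from its original place, and both views agree. I'll mend this before the tape goes back beside it.

```bash
python3 p.py 525.5,-17,120,172.1
```

```text
t 33.35 p [606.4 346.8 146.7] rpy [-1.7990e+02  3.0000e-02  1.0384e+02] F [ 1.1 -0.2 -0.4] w 56.0 g 0.0
525.5,-17,120,172.1 8 [[-41.7, -20.7, 3.3, -0.149], [-38.2, -26.7, 3.3, -0.149], [-33.8, -32.0, 3.4, -0.149], [-28.7, -36.7, 3.3, -0.149], [-22.9, -40.6, 3.4, -0.149], [-16.7, -43.5, 3.3, -0.149], [-10.0, -45.5, 3.4, -0.149], [-3.2, -46.5, 3.3, -0.148]]
```

Call:
carry_out --motion '[{"hand": 75,"dx": -41.7,"dy": -20.7,"dz": 0,"wx": 0,"wy": 0,"wz": -0.149},{"hand": 75,"dx": -38.2,"dy": -26.7,"dz": 3,"wx": 0,"wy": 0,"wz": -0.149},{"hand": 75,"dx": -33.8,"dy": -32,"dz": 3,"wx": 0,"wy": 0,"wz": -0.149},{"hand": 75,"dx": -28.7,"dy": -36.7,"dz": 4,"wx": 0,"wy": 0,"wz": -0.149},{"hand": 75,"dx": -23,"dy": -40.6,"dz": 4,"wx": 0,"wy": 0,"wz": -0.149}]'

```text
time: 33.98
position: [555.5, 118.3, 133.7]
tool_rot: [-3.142, 0.0, 2.562]
ft_force: [-0.2, -0.5, -0.3]
gripper_width: 75.4
grasp_force: 0.0
```

Call:
carry_out --motion '[{"hand": 75,"dx": -16.7,"dy": -43.5,"dz": 4,"wx": 0,"wy": 0,"wz": -0.149},{"hand": 75,"dx": -10,"dy": -45.5,"dz": 4,"wx": 0,"wy": 0,"wz": -0.149},{"hand": 75,"dx": -3.2,"dy": -46.5,"dz": 4,"wx": 0,"wy": 0,"wz": -0.148},{"hand": 75,"dx": 0,"dy": 0,"dz": 0,"wx": 0,"wy": 0,"wz": 0},{"hand": 75,"dx": 0,"dy": 0,"dz": 0,"wx": 0,"wy": 0,"wz": 0}]'

```text
time: 34.6
position: [526.0, -15.8, 121.8]
tool_rot: [3.141, 0.0, 3.001]
ft_force: [0.0, -0.7, -0.6]
gripper_width: 75.2
grasp_force: 0.0
```

Call:
carry_out --motion '[{"hand": 75,"dx": 0,"dy": 0,"dz": 30,"wx": 0,"wy": 0,"wz": 0},{"hand": 75,"dx": 0,"dy": 0,"dz": 25,"wx": 0,"wy": 0,"wz": 0},{"hand": 75,"dx": 0,"dy": 0,"dz": 0,"wx": 0,"wy": 0,"wz": 0},{"hand": 75,"dx": 0,"dy": 0,"dz": 0,"wx": 0,"wy": 0,"wz": 0},{"hand": 75,"dx": 0,"dy": 0,"dz": 0,"wx": 0,"wy": 0,"wz": 0}]'

```text
time: 35.22
position: [527.3, -15.7, 68.1]
tool_rot: [-3.141, 0.003, 3.004]
ft_force: [-0.7, -0.4, -0.8]
gripper_width: 75.3
grasp_force: 0.0
```

```bash
python3 p.py 525.8,-15.9,28,172.1
```

```text
t 35.23 p [527.3 -15.7  68.1] rpy [-1.7998e+02  1.5000e-01  1.7212e+02] F [-0.7 -0.4 -0.8] w 75.3 g 0.0
525.8,-15.9,28,172.1 1 [[1.5, -0.4, 40.1, 0.0]]
```

Call:
carry_out --motion '[{"hand": 75,"dx": 0.8,"dy": 0,"dz": 20,"wx": 0,"wy": 0,"wz": 0},{"hand": 75,"dx": 0,"dy": 0,"dz": 15,"wx": 0,"wy": 0,"wz": 0},{"hand": 75,"dx": 0,"dy": 0,"dz": 5,"wx": 0,"wy": 0,"wz": 0},{"hand": 75,"dx": 0,"dy": 0,"dz": 0,"wx": 0,"wy": 0,"wz": 0},{"hand": 75,"dx": 0,"dy": 0,"dz": 0,"wx": 0,"wy": 0,"wz": 0}]'

```text
time: 35.85
position: [526.0, -15.8, 27.3]
tool_rot: [-3.141, 0.001, 3.004]
ft_force: [-0.0, -0.6, -0.2]
gripper_width: 75.3
grasp_force: 0.0
```

Call:
carry_out --motion '[{"hand": 66,"dx": 0,"dy": 0,"dz": 0,"wx": 0,"wy": 0,"wz": 0},{"hand": 62,"dx": 0,"dy": 0,"dz": 0,"wx": 0,"wy": 0,"wz": 0},{"hand": 54,"dx": 0,"dy": 0,"dz": 0,"wx": 0,"wy": 0,"wz": 0},{"hand": 54,"dx": 0,"dy": 0,"dz": 0,"wx": 0,"wy": 0,"wz": 0},{"hand": 54,"dx": 0,"dy": 0,"dz": 0,"wx": 0,"wy": 0,"wz": 0}]'

```text
time: 36.48
position: [525.6, -15.7, 26.9]
tool_rot: [-3.142, 0.0, 3.004]
ft_force: [-0.3, 0.1, 3.0]
gripper_width: 59.9
grasp_force: 20.0
```

```bash
python3 - <<'E'
from h import *
o=observe();p=o["position"];y=o["tool_rot"][2];d=np.array([1.7,2.0])
print(p,y,"shift tool:",d@[np.cos(y),np.sin(y)],d@[np.sin(y),-np.cos(y)])
E
```

```text
[525.60153866 -15.67511889  26.94984643] 3.0037905735241197 shift tool: -1.4091517971766176 2.214563436100648
```

Target TCP about (527.3, −13.7): lift 3 mm, shift, lower.

Call:
carry_out --motion '[{"hand": 54,"dx": 0,"dy": 0,"dz": -3,"wx": 0,"wy": 0,"wz": 0},{"hand": 54,"dx": -1.4,"dy": 2.2,"dz": 0,"wx": 0,"wy": 0,"wz": 0},{"hand": 54,"dx": 0,"dy": 0,"dz": 0,"wx": 0,"wy": 0,"wz": 0},{"hand": 54,"dx": 0,"dy": 0,"dz": 0,"wx": 0,"wy": 0,"wz": 0},{"hand": 54,"dx": 0,"dy": 0,"dz": 0,"wx": 0,"wy": 0,"wz": 0}]'

```text
time: 37.1
position: [527.0, -13.6, 29.6]
tool_rot: [3.142, -0.0, 3.004]
ft_force: [0.8, 0.9, -0.7]
gripper_width: 59.8
grasp_force: 20.0
```

Call:
carry_out --motion '[{"hand": 54,"dx": 0,"dy": 0,"dz": 2,"wx": 0,"wy": 0,"wz": 0},{"hand": 54,"dx": 0,"dy": 0,"dz": 1,"wx": 0,"wy": 0,"wz": 0},{"hand": 54,"dx": 0,"dy": 0,"dz": 0,"wx": 0,"wy": 0,"wz": 0},{"hand": 54,"dx": 0,"dy": 0,"dz": 0,"wx": 0,"wy": 0,"wz": 0}]'

```text
time: 37.6
position: [527.0, -13.7, 26.9]
tool_rot: [-3.142, -0.0, 3.004]
ft_force: [-2.5, 0.1, 4.1]
gripper_width: 59.8
grasp_force: 20.0
```

Call:
carry_out --motion '[{"hand": 62,"dx": 0,"dy": 0,"dz": 0,"wx": 0,"wy": 0,"wz": 0},{"hand": 68,"dx": 0,"dy": 0,"dz": 0,"wx": 0,"wy": 0,"wz": 0},{"hand": 75,"dx": 0,"dy": 0,"dz": 0,"wx": 0,"wy": 0,"wz": 0},{"hand": 75,"dx": 0,"dy": 0,"dz": -40,"wx": 0,"wy": 0,"wz": 0},{"hand": 75,"dx": 0,"dy": 0,"dz": -60,"wx": 0,"wy": 0,"wz": 0}]'

```text
time: 38.22
position: [525.3, -13.2, 125.8]
tool_rot: [3.141, -0.005, 3.004]
ft_force: [1.8, -0.6, 0.1]
gripper_width: 75.1
grasp_force: 0.0
```

Call:
carry_out --motion '[{"hand": 56,"dx": -3.7,"dy": 46.4,"dz": -20,"wx": 0,"wy": 0,"wz": 0.149},{"hand": 56,"dx": 3.2,"dy": 46.5,"dz": 0,"wx": 0,"wy": 0,"wz": 0.149},{"hand": 56,"dx": 10,"dy": 45.5,"dz": 0,"wx": 0,"wy": 0,"wz": 0.149},{"hand": 56,"dx": 16.8,"dy": 43.5,"dz": 0,"wx": 0,"wy": 0,"wz": 0.149},{"hand": 56,"dx": 23,"dy": 40.5,"dz": 0,"wx": 0,"wy": 0,"wz": 0.149}]'

```text
time: 38.85
position: [577.6, 215.3, 146.6]
tool_rot: [3.141, 0.0, 2.254]
ft_force: [-0.1, -0.4, 0.2]
gripper_width: 56.2
grasp_force: 0.0
```

Call:
carry_out --motion '[{"hand": 56,"dx": 28.8,"dy": 36.6,"dz": 0,"wx": 0,"wy": 0,"wz": 0.149},{"hand": 56,"dx": 34,"dy": 32,"dz": 0,"wx": 0,"wy": 0,"wz": 0.148},{"hand": 56,"dx": 38,"dy": 26.7,"dz": 0,"wx": 0,"wy": 0,"wz": 0.149},{"hand": 56,"dx": 0,"dy": 0,"dz": 0,"wx": 0,"wy": 0,"wz": 0},{"hand": 56,"dx": 0,"dy": 0,"dz": 0,"wx": 0,"wy": 0,"wz": 0}]'

```text
time: 39.48
position: [607.4, 349.6, 146.2]
tool_rot: [-3.141, 0.001, 1.814]
ft_force: [0.2, -0.7, -0.4]
gripper_width: 56.2
grasp_force: 0.0
```

```bash
python3 - <<'E'
from h import *
f=grab_frame("top")
hgt(f,440,640,-70,40,42,60,"carton now top (was 527.4 -16.2)")
g=grab_frame("side"); hgt(g,440,640,-70,40,42,60,"side (was 526.2 -13.7 / mean 524.4 -19.4)")
E
python3 p.py 605.6,348.5,80,103.87
```

```text
carton now top (was 527.4 -16.2) 643 rect [527.2 -16.4] [60.4 84.5] 82.1 z [45.  48.8 52.8] mean [527.1 -16.3]
side (was 526.2 -13.7 / mean 524.4 -19.4) 646 rect [525.9 -15.1] [66.7 85.7] 81.1 z [44.1 50.  52.1] mean [524.  -19.6]
t 39.58 p [607.6 349.  146.6] rpy [-1.7998e+02  2.0000e-02  1.0384e+02] F [1.  0.4 0.3] w 55.9 g 0.0
605.6,348.5,80,103.87 2 [[0.0, -1.0, 33.3, -0.0], [0.0, -1.1, 33.3, -0.001]]
```

The carton is now within 0.5 mm of its original place. Next, the tape.

Call:
carry_out --motion '[{"hand": 56,"dx": 0,"dy": -1.5,"dz": 45,"wx": 0,"wy": 0,"wz": 0},{"hand": 56,"dx": 0,"dy": 0,"dz": 45,"wx": 0,"wy": 0,"wz": 0},{"hand": 56,"dx": 0,"dy": 0,"dz": 25,"wx": 0,"wy": 0,"wz": 0},{"hand": 56,"dx": 0,"dy": 0,"dz": 5,"wx": 0,"wy": 0,"wz": 0},{"hand": 56,"dx": 0,"dy": 0,"dz": 0,"wx": 0,"wy": 0,"wz": 0}]'

```text
time: 40.2
position: [606.8, 349.4, 27.8]
tool_rot: [3.14, -0.0, 1.812]
ft_force: [0.5, 0.1, 0.8]
gripper_width: 56.2
grasp_force: 0.0
```

Call:
carry_out --motion '[{"hand": 56,"dx": 0,"dy": 0,"dz": 0,"wx": 0,"wy": 0,"wz": 0},{"hand": 56,"dx": 0,"dy": 0,"dz": 0,"wx": 0,"wy": 0,"wz": 0}]'

```text
time: 40.45
position: [607.1, 350.1, 28.3]
tool_rot: [3.139, -0.0, 1.813]
ft_force: [-0.4, 0.2, 0.3]
gripper_width: 56.1
grasp_force: 0.0
```

```bash
python3 p.py 605.6,348.5,26,103.87
```

```text
t 40.45 p [607.1 350.1  28.3] rpy [ 1.7986e+02 -2.0000e-02  1.0387e+02] F [-0.4  0.2  0.3] w 56.1 g 0.0
605.6,348.5,26,103.87 1 [[-1.2, -1.8, 2.3, -0.0]]
```

Call:
carry_out --motion '[{"hand": 56,"dx": -1,"dy": -1.2,"dz": 1.5,"wx": 0,"wy": 0,"wz": 0},{"hand": 48,"dx": 0,"dy": 0,"dz": 0,"wx": 0,"wy": 0,"wz": 0},{"hand": 42,"dx": 0,"dy": 0,"dz": 0,"wx": 0,"wy": 0,"wz": 0},{"hand": 36,"dx": 0,"dy": 0,"dz": 0,"wx": 0,"wy": 0,"wz": 0},{"hand": 28,"dx": 0,"dy": 0,"dz": 0,"wx": 0,"wy": 0,"wz": 0}]' --squeeze 20

```text
time: 41.08
position: [605.2, 348.6, 25.2]
tool_rot: [3.142, 0.0, 1.813]
ft_force: [1.2, -0.2, -0.4]
gripper_width: 33.6
grasp_force: 20.0
```

Call:
carry_out --motion '[{"hand": 28,"dx": 0,"dy": 0,"dz": 0,"wx": 0,"wy": 0,"wz": 0},{"hand": 28,"dx": 0,"dy": 0,"dz": 0,"wx": 0,"wy": 0,"wz": 0}]'

```text
time: 41.32
position: [605.3, 348.6, 25.2]
tool_rot: [3.141, -0.0, 1.813]
ft_force: [1.4, 0.3, 0.5]
gripper_width: 34.0
grasp_force: 20.0
```

Call:
carry_out --motion '[{"hand": 28,"dx": 0,"dy": 0,"dz": -20,"wx": 0,"wy": 0,"wz": 0},{"hand": 28,"dx": 0,"dy": 0,"dz": -45,"wx": 0,"wy": 0,"wz": 0},{"hand": 28,"dx": 0,"dy": 0,"dz": -45,"wx": 0,"wy": 0,"wz": 0},{"hand": 28,"dx": 0,"dy": 0,"dz": -13,"wx": 0,"wy": 0,"wz": 0},{"hand": 28,"dx": 0,"dy": 0,"dz": 0,"wx": 0,"wy": 0,"wz": 0}]'

```text
time: 41.95
position: [605.5, 348.7, 148.9]
tool_rot: [3.14, -0.0, 1.813]
ft_force: [-0.5, -0.2, -2.7]
gripper_width: 33.6
grasp_force: 20.0
```

```bash
python3 p.py 536.5,59.9,150,82.1
```

```text
t 41.95 p [605.5 348.7 148.9] rpy [179.92  -0.   103.87] F [-0.5 -0.2 -2.7] w 33.6 g 20.0
536.5,59.9,150,82.1 5 [[-52.8, -27.2, -0.2, 0.076], [-54.7, -23.2, -0.2, 0.076], [-56.3, -18.9, -0.2, 0.076], [-57.5, -14.6, -0.3, 0.076], [-58.5, -10.2, -0.2, 0.076]]
```

Call:
carry_out --motion '[{"hand": 28,"dx": -27,"dy": -14,"dz": 0,"wx": 0,"wy": 0,"wz": 0.038},{"hand": 28,"dx": -54,"dy": -25,"dz": 0,"wx": 0,"wy": 0,"wz": 0.076},{"hand": 28,"dx": -55.5,"dy": -21,"dz": 0,"wx": 0,"wy": 0,"wz": 0.076},{"hand": 28,"dx": -57,"dy": -17,"dz": 0,"wx": 0,"wy": 0,"wz": 0.076},{"hand": 28,"dx": -57,"dy": -12,"dz": 0,"wx": 0,"wy": 0,"wz": 0.076}]'

```text
time: 42.58
position: [540.9, 87.2, 145.3]
tool_rot: [-3.137, 0.0, 1.468]
ft_force: [0.2, -0.9, -1.9]
gripper_width: 34.1
grasp_force: 20.0
```

Call:
carry_out --motion '[{"hand": 28,"dx": -28,"dy": -4.5,"dz": 0,"wx": 0,"wy": 0,"wz": 0.038},{"hand": 28,"dx": 0,"dy": 0,"dz": 0,"wx": 0,"wy": 0,"wz": 0},{"hand": 28,"dx": 0,"dy": 0,"dz": 0,"wx": 0,"wy": 0,"wz": 0},{"hand": 28,"dx": 0,"dy": 0,"dz": 0,"wx": 0,"wy": 0,"wz": 0}]'

```text
time: 43.08
position: [535.9, 62.6, 147.5]
tool_rot: [-3.14, -0.0, 1.435]
ft_force: [0.2, 0.2, -2.2]
gripper_width: 33.6
grasp_force: 20.0
```

```bash
python3 p.py 536.5,59.9,50,82.1
```

```text
t 43.08 p [535.9  62.6 147.5] rpy [-1.7993e+02 -1.0000e-02  8.2190e+01] F [ 0.2  0.2 -2.2] w 33.6 g 20.0
536.5,59.9,50,82.1 2 [[-1.3, 0.5, 48.7, 0.001], [-1.3, 0.4, 48.8, 0.001]]
```

Call:
carry_out --motion '[{"hand": 28,"dx": -1,"dy": 0,"dz": 48,"wx": 0,"wy": 0,"wz": 0.001},{"hand": 28,"dx": -1,"dy": 0,"dz": 40,"wx": 0,"wy": 0,"wz": 0.001},{"hand": 28,"dx": 0,"dy": 0,"dz": 18,"wx": 0,"wy": 0,"wz": 0},{"hand": 28,"dx": 0,"dy": 0,"dz": 0,"wx": 0,"wy": 0,"wz": 0},{"hand": 28,"dx": 0,"dy": 0,"dz": 0,"wx": 0,"wy": 0,"wz": 0}]'

```text
time: 43.7
position: [537.6, 59.5, 44.0]
tool_rot: [3.138, -0.0, 1.431]
ft_force: [0.7, -0.3, -2.0]
gripper_width: 33.8
grasp_force: 20.0
```

Call:
carry_out --motion '[{"hand": 28,"dx": 0,"dy": 0,"dz": 0,"wx": 0,"wy": 0,"wz": 0},{"hand": 28,"dx": 0,"dy": 0,"dz": 0,"wx": 0,"wy": 0,"wz": 0},{"hand": 28,"dx": 0,"dy": 0,"dz": 0,"wx": 0,"wy": 0,"wz": 0}]'

```text
time: 44.08
position: [536.2, 59.4, 42.7]
tool_rot: [3.141, -0.0, 1.431]
ft_force: [0.2, -1.2, -1.8]
gripper_width: 33.6
grasp_force: 20.0
```

```bash
python3 p.py 536.5,59.9,30,82.1; python3 - <<'E'
from h import *
g=grab_frame("side"); u,v=map(int,pix(g,(530,30,40)))
save("tp",cv2.resize(g["color"][v-45:v+45,u-60:u+60],None,fx=5,fy=5,interpolation=cv2.INTER_CUBIC))
E
```

```text
t 44.08 p [536.2  59.4  42.7] rpy [179.95  -0.    81.97] F [ 0.2 -1.2 -1.8] w 33.6 g 20.0
536.5,59.9,30,82.1 1 [[0.5, 0.2, 12.7, -0.002]]
```

View pics/tp.png

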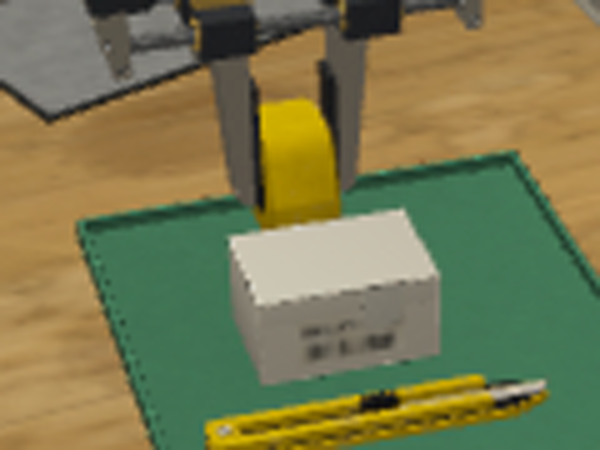

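The tape is held upright at (295,160), just beyond the carton (335,290). Lowering it now.

Call:
carry_out --motion '[{"hand": 28,"dx": 0.6,"dy": 0.2,"dz": 6,"wx": 0,"wy": 0,"wz": -0.002},{"hand": 28,"dx": 0,"dy": 0,"dz": 5,"wx": 0,"wy": 0,"wz": 0},{"hand": 28,"dx": 0,"dy": 0,"dz": 2,"wx": 0,"wy": 0,"wz": 0},{"hand": 28,"dx": 0,"dy": 0,"dz": 0,"wx": 0,"wy": 0,"wz": 0},{"hand": 28,"dx": 0,"dy": 0,"dz": 0,"wx": 0,"wy": 0,"wz": 0}]'

```text
time: 44.75
position: [536.3, 60.0, 29.3]
tool_rot: [3.141, -0.0, 1.433]
ft_force: [-0.4, 0.8, -2.2]
gripper_width: 34.1
grasp_force: 20.0
```

```bash
python3 p.py 536.5,60,26.2,82.1
```

```text
t 44.75 p [536.3  60.   29.3] rpy [179.99  -0.    82.09] F [-0.4  0.8 -2.2] w 34.1 g 20.0
536.5,60,26.2,82.1 1 [[0.0, 0.2, 3.1, -0.0]]
```

Call:
carry_out --motion '[{"hand": 28,"dx": 0,"dy": 0,"dz": 2,"wx": 0,"wy": 0,"wz": 0},{"hand": 28,"dx": 0,"dy": 0,"dz": 1,"wx": 0,"wy": 0,"wz": 0},{"hand": 28,"dx": 0,"dy": 0,"dz": 0.3,"wx": 0,"wy": 0,"wz": 0},{"hand": 28,"dx": 0,"dy": 0,"dz": 0,"wx": 0,"wy": 0,"wz": 0},{"hand": 28,"dx": 0,"dy": 0,"dz": 0,"wx": 0,"wy": 0,"wz": 0}]'

```text
time: 45.38
position: [536.2, 60.0, 26.1]
tool_rot: [-3.141, 0.0, 1.433]
ft_force: [-1.9, 0.2, 2.2]
gripper_width: 33.7
grasp_force: 20.0
```

Call:
carry_out --motion '[{"hand": 37,"dx": 0,"dy": 0,"dz": 0,"wx": 0,"wy": 0,"wz": 0},{"hand": 44,"dx": 0,"dy": 0,"dz": 0,"wx": 0,"wy": 0,"wz": 0},{"hand": 58,"dx": 0,"dy": 0,"dz": 0,"wx": 0,"wy": 0,"wz": 0},{"hand": 58,"dx": 0,"dy": 0,"dz": -40,"wx": 0,"wy": 0,"wz": 0},{"hand": 58,"dx": 0,"dy": 0,"dz": -60,"wx": 0,"wy": 0,"wz": 0}]'

```text
time: 46.0
position: [534.3, 60.1, 125.0]
tool_rot: [-3.137, 0.0, 1.433]
ft_force: [1.0, -0.4, -0.5]
gripper_width: 58.0
grasp_force: 0.0
```

Call:
carry_out --motion '[{"hand": 58,"dx": 30,"dy": 0,"dz": -30,"wx": 0,"wy": 0,"wz": 0},{"hand": 58,"dx": 60,"dy": 0,"dz": 0,"wx": 0,"wy": 0,"wz": 0},{"hand": 58,"dx": 60,"dy": 0,"dz": 0,"wx": 0,"wy": 0,"wz": 0},{"hand": 58,"dx": 60,"dy": 0,"dz": 0,"wx": 0,"wy": 0,"wz": 0},{"hand": 58,"dx": 60,"dy": 0,"dz": 0,"wx": 0,"wy": 0,"wz": 0}]'

```text
time: 46.62
position: [573.5, 329.4, 155.9]
tool_rot: [3.141, -0.0, 1.433]
ft_force: [-0.1, 0.2, 0.9]
gripper_width: 57.8
grasp_force: 0.0
```

Call:
carry_out --motion '[{"hand": 58,"dx": 0,"dy": 0,"dz": 0,"wx": 0,"wy": 0,"wz": 0},{"hand": 58,"dx": 0,"dy": 0,"dz": 0,"wx": 0,"wy": 0,"wz": 0}]'

```text
time: 46.88
position: [573.2, 327.1, 155.5]
tool_rot: [-3.141, 0.001, 1.433]
ft_force: [0.2, -0.7, 0.5]
gripper_width: 58.1
grasp_force: 0.0
```

```bash
python3 - <<'E'
from h import *
f=grab_frame("top");g=grab_frame("side")
for n,h in(("top",f),("side",g)):
    o=np.load(n+"0.npy",allow_pickle=True).item()
    for t,k in(("was",o),("now",h)):
        hgt(k,440,640,20,120,40,75,n+" tape "+t);hgt(k,440,640,-70,20,42,55,n+" carton "+t);hgt(k,400,600,-125,-62,12,30,n+" cutter "+t)
s=np.hstack([cv2.resize(f["color"][180:285,230:440],(420,210)),cv2.resize(g["color"][180:390,150:350],(380,399))[:210]]) if 0 else cv2.resize(g["color"][180:390,170:450],(800,600),interpolation=cv2.INTER_CUBIC)
save("final",s)
E
```

```text
top tape was 277 rect [536.5  60.9] [64.8 35.1] 81.2 z [45.7 62.1 67.6] mean [536.3  60.7]
top carton was 642 rect [527.4 -16.2] [60.9 84.7] 82.1 z [44.7 48.7 52.4] mean [527.4 -16.4]
top cutter was 265 rect [501.3 -91.2] [176.   57.4] 1.6 z [12.4 15.7 20.9] mean [503.3 -90.2]
top tape now 284 rect [538.8  61. ] [65.1 35.5] 81.9 z [44.3 61.9 67.4] mean [538.3  60.4]
top carton now 647 rect [527.4 -16.5] [60.5 84.7] 82.0 z [45.  48.7 52.2] mean [527.  -16.3]
top cutter now 271 rect [501.2 -89.1] [179.2  50.9] 5.2 z [12.6 16.1 20.8] mean [504.2 -90.3]
side tape was 293 rect [528.7  47.7] [75.3 44.4] 63.3 z [42.8 58.7 67.8] mean [531.3  48.8]
side carton was 646 rect [526.  -15.3] [66.6 85.5] 84.6 z [44.  50.1 52.3] mean [524.3 -19.5]
side cutter was 469 rect [499.8 -87.4] [179.2  58.2] 4.9 z [12.5 16.5 20.5] mean [501.7 -90. ]
side tape now 299 rect [537.3  60.1] [61.5 36.3] 83.4 z [42.8 58.7 67.7] mean [533.7  49.4]
side carton now 646 rect [526.  -14.5] [66.9 85.9] 82.7 z [44.2 50.  52.2] mean [524.2 -19.6]
side cutter now 460 rect [ 503.1 -105. ] [ 61.3 175.1] 82.4 z [12.5 16.3 20.2] mean [503.8 -90.2]
```

View pics/final.png

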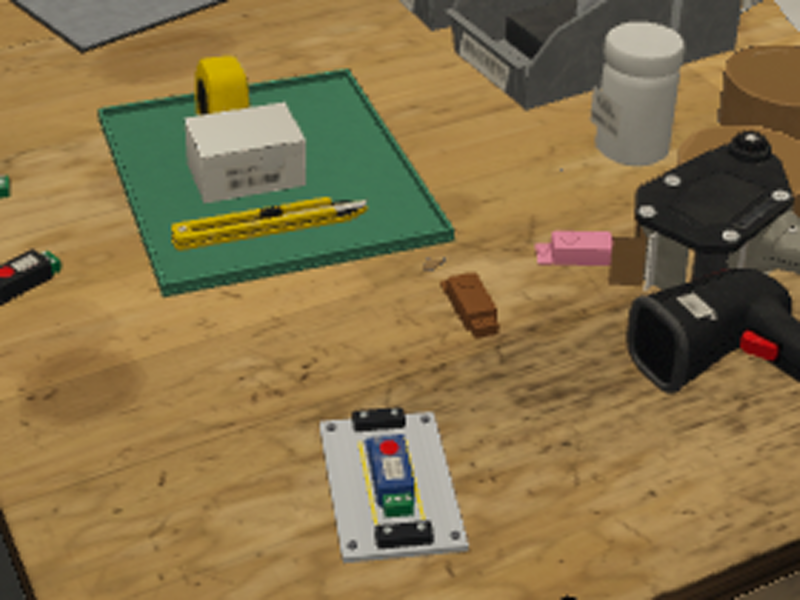

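Final view: module in the nest at (390,475), carton (245,150), tape (220,85), cutter untouched (270,222). The carton matches its original place, but the tape sits about 2.1 mm too far back in both views. I'll mend it.

Call:
carry_out --motion '[{"hand": 58,"dx": -60,"dy": 0,"dz": 0,"wx": 0,"wy": 0,"wz": 0},{"hand": 58,"dx": -60,"dy": 0,"dz": 0,"wx": 0,"wy": 0,"wz": 0},{"hand": 58,"dx": -60,"dy": 0,"dz": 0,"wx": 0,"wy": 0,"wz": 0},{"hand": 58,"dx": -60,"dy": 0,"dz": 0,"wx": 0,"wy": 0,"wz": 0},{"hand": 58,"dx": -30,"dy": 0,"dz": 30,"wx": 0,"wy": 0,"wz": 0}]'

```text
time: 47.6
position: [537.7, 55.9, 128.5]
tool_rot: [3.135, 0.0, 1.428]
ft_force: [-0.4, -0.1, 0.1]
gripper_width: 57.7
grasp_force: 0.0
```

Call:
carry_out --motion '[{"hand": 58,"dx": 0,"dy": 0,"dz": 30,"wx": 0,"wy": 0,"wz": 0},{"hand": 58,"dx": 0,"dy": 0,"dz": 0,"wx": 0,"wy": 0,"wz": 0},{"hand": 58,"dx": 0,"dy": 0,"dz": 0,"wx": 0,"wy": 0,"wz": 0},{"hand": 58,"dx": 0,"dy": 0,"dz": 0,"wx": 0,"wy": 0,"wz": 0}]'

```text
time: 48.1
position: [537.3, 60.1, 97.6]
tool_rot: [3.139, -0.0, 1.433]
ft_force: [0.6, 1.1, 1.1]
gripper_width: 58.1
grasp_force: 0.0
```

```bash
python3 p.py 536.2,60,26.2,82.1
```

```text
t 48.1 p [537.3  60.1  97.6] rpy [179.83  -0.    82.11] F [0.6 1.1 1.1] w 58.1 g 0.0
536.2,60,26.2,82.1 2 [[-0.1, -0.6, 35.7, 0.0], [-0.1, -0.5, 35.7, 0.0]]
```

Call:
carry_out --motion '[{"hand": 58,"dx": 0,"dy": -0.5,"dz": 35,"wx": 0,"wy": 0,"wz": 0},{"hand": 58,"dx": 0,"dy": 0,"dz": 28,"wx": 0,"wy": 0,"wz": 0},{"hand": 58,"dx": 0,"dy": 0,"dz": 8,"wx": 0,"wy": 0,"wz": 0},{"hand": 58,"dx": 0,"dy": 0,"dz": 0,"wx": 0,"wy": 0,"wz": 0},{"hand": 58,"dx": 0,"dy": 0,"dz": 0,"wx": 0,"wy": 0,"wz": 0}]'

```text
time: 48.72
position: [537.0, 60.0, 26.5]
tool_rot: [3.139, -0.0, 1.433]
ft_force: [0.2, -0.1, 0.7]
gripper_width: 57.9
grasp_force: 0.0
```

Call:
carry_out --motion '[{"hand": 46,"dx": 0,"dy": 0,"dz": 0,"wx": 0,"wy": 0,"wz": 0},{"hand": 38,"dx": 0,"dy": 0,"dz": 0,"wx": 0,"wy": 0,"wz": 0},{"hand": 28,"dx": 0,"dy": 0,"dz": 0,"wx": 0,"wy": 0,"wz": 0},{"hand": 28,"dx": 0,"dy": 0,"dz": 0,"wx": 0,"wy": 0,"wz": 0},{"hand": 28,"dx": 0,"dy": 0,"dz": 0,"wx": 0,"wy": 0,"wz": 0}]' --squeeze 20

```text
time: 49.35
position: [536.0, 60.0, 25.2]
tool_rot: [3.141, 0.0, 1.433]
ft_force: [-0.6, 0.8, 4.1]
gripper_width: 34.0
grasp_force: 20.0
```

Call:
carry_out --motion '[{"hand": 28,"dx": 0,"dy": 0,"dz": -3,"wx": 0,"wy": 0,"wz": 0},{"hand": 28,"dx": -0.3,"dy": -1.9,"dz": 0,"wx": 0,"wy": 0,"wz": 0},{"hand": 28,"dx": 0,"dy": 0,"dz": 0,"wx": 0,"wy": 0,"wz": 0},{"hand": 28,"dx": 0,"dy": 0,"dz": 0,"wx": 0,"wy": 0,"wz": 0},{"hand": 28,"dx": 0,"dy": 0,"dz": 0,"wx": 0,"wy": 0,"wz": 0}]'

```text
time: 49.98
position: [533.7, 60.1, 27.8]
tool_rot: [-3.141, 0.0, 1.433]
ft_force: [-0.2, 0.3, -2.3]
gripper_width: 34.0
grasp_force: 20.0
```

Call:
carry_out --motion '[{"hand": 28,"dx": 0,"dy": 0,"dz": 2,"wx": 0,"wy": 0,"wz": 0},{"hand": 28,"dx": 0,"dy": 0,"dz": 1,"wx": 0,"wy": 0,"wz": 0},{"hand": 28,"dx": 0,"dy": 0,"dz": 0,"wx": 0,"wy": 0,"wz": 0},{"hand": 28,"dx": 0,"dy": 0,"dz": 0,"wx": 0,"wy": 0,"wz": 0}]'

```text
time: 50.48
position: [533.7, 60.1, 25.2]
tool_rot: [-3.141, 0.0, 1.433]
ft_force: [-2.4, 0.8, 4.5]
gripper_width: 33.8
grasp_force: 20.0
```

Call:
carry_out --motion '[{"hand": 37,"dx": 0,"dy": 0,"dz": 0,"wx": 0,"wy": 0,"wz": 0},{"hand": 44,"dx": 0,"dy": 0,"dz": 0,"wx": 0,"wy": 0,"wz": 0},{"hand": 58,"dx": 0,"dy": 0,"dz": 0,"wx": 0,"wy": 0,"wz": 0},{"hand": 58,"dx": 0,"dy": 0,"dz": -40,"wx": 0,"wy": 0,"wz": 0},{"hand": 58,"dx": 0,"dy": 0,"dz": -60,"wx": 0,"wy": 0,"wz": 0}]'

```text
time: 51.1
position: [531.9, 60.2, 124.0]
tool_rot: [-3.137, 0.0, 1.433]
ft_force: [0.2, -0.3, -0.3]
gripper_width: 58.2
grasp_force: 0.0
```

Call:
carry_out --motion '[{"hand": 58,"dx": 30,"dy": 0,"dz": -30,"wx": 0,"wy": 0,"wz": 0},{"hand": 58,"dx": 60,"dy": 0,"dz": 0,"wx": 0,"wy": 0,"wz": 0},{"hand": 58,"dx": 60,"dy": 0,"dz": 0,"wx": 0,"wy": 0,"wz": 0},{"hand": 58,"dx": 60,"dy": 0,"dz": 0,"wx": 0,"wy": 0,"wz": 0},{"hand": 58,"dx": 60,"dy": 0,"dz": 0,"wx": 0,"wy": 0,"wz": 0}]'

```text
time: 51.72
position: [571.0, 329.4, 154.8]
tool_rot: [3.141, -0.0, 1.433]
ft_force: [0.9, -0.1, -0.0]
gripper_width: 57.9
grasp_force: 0.0
```

Call:
carry_out --motion '[{"hand": 58,"dx": 0,"dy": 0,"dz": 0,"wx": 0,"wy": 0,"wz": 0},{"hand": 58,"dx": 0,"dy": 0,"dz": 0,"wx": 0,"wy": 0,"wz": 0},{"hand": 58,"dx": 0,"dy": 0,"dz": 0,"wx": 0,"wy": 0,"wz": 0},{"hand": 58,"dx": 0,"dy": 0,"dz": 0,"wx": 0,"wy": 0,"wz": 0}]'

```text
time: 52.22
position: [571.2, 326.3, 155.2]
tool_rot: [3.141, -0.0, 1.431]
ft_force: [-0.4, 0.1, -0.1]
gripper_width: 57.9
grasp_force: 0.0
```

```bash
python3 - <<'E'
from h import *
for n in("top","side"):
    o=np.load(n+"0.npy",allow_pickle=True).item();h=grab_frame(n)
    for t,k in(("was",o),("now",h)):
        hgt(k,440,640,20,120,40,75,n+" tape "+t);hgt(k,440,640,-70,20,42,55,n+" carton "+t)
E
```

```text
top tape was 277 rect [536.5  60.9] [64.8 35.1] 81.2 z [45.7 62.1 67.6] mean [536.3  60.7]
top carton was 642 rect [527.4 -16.2] [60.9 84.7] 82.1 z [44.7 48.7 52.4] mean [527.4 -16.4]
top tape now 284 rect [536.8  61.4] [64.2 36.3] 82.7 z [44.1 61.9 67.5] mean [536.2  60.8]
top carton now 642 rect [527.2 -16.4] [60.3 84.5] 82.0 z [45.1 48.7 52.5] mean [527.  -16.2]
side tape was 293 rect [528.7  47.7] [75.3 44.4] 63.3 z [42.8 58.7 67.8] mean [531.3  48.8]
side carton was 646 rect [526.  -15.3] [66.6 85.5] 84.6 z [44.  50.1 52.3] mean [524.3 -19.5]
side tape now 299 rect [533.1  53.2] [73.8 39.9] 74.5 z [43.1 58.8 68.2] mean [531.1  48.6]
side carton now 645 rect [526.  -14.6] [69.1 85.2] 82.3 z [44.2 50.  52.3] mean [524.4 -19.6]
```

Both are back within about 0.5 mm. Handing in.

```bash
python3 -c "
from plant import sign_off; print(sign_off())"
```

```text
the job is handed in; nothing more can be done
None
```

The job is handed in at about 52 s: the blue module lies in the nest, centred to within about 1–2 mm, and the carton and tape measure are back within about 0.5 mm of where they stood. I re-set each of them once to correct a 2–2.5 mm error. The box cutter was left where it lay.

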